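# Pack the crate and gauge its headroom

### The job

Pack all the bottles, jars and cans standing loose in front of you upright in the wooden crate, setting them down rather than dropping them. Then take the headroom with the depth gauge: lay its bridge flat across the crate's rim with the rod over the tall slim bottle, lower the rod gently until it rests on the bottle's cap, and push the clamp lever down to lock it there. Finally put the gauge back in its rack with that reading still locked, and leave the coffee tin, the jar of screws and the screwdriver alone.

Things in the scene. Friction and masses are not known exactly. Their poses are not given: they have to be found in the camera images.
- crate: Open wooden crate, fixed. Inside 154 (x) by 230 (y), 112 deep; walls 9 thick, floor 8 thick, flat rim 120 above the bench. Origin: centre of its underside, on the bench; z up. All goods fit upright in it, caps below the rim: think of six places of 77 by 77, 2 along x by 3 along y; the can takes two, its long side along the crate's y (or across, along x).
- rack: Wooden rest for the gauge, fixed: a board 240 by 80 with two posts 200 apart along x. Each post's top is a saddle 60 above the bench, 36 wide in y between cheeks 10 high; the gauge's bridge (24 wide) lies in both, rod midway. Origin: centre of its underside, on the bench; z up.
- gauge: Depth gauge, loose, 0.63 kg, starts in the rack: steel bridge 280 (x) by 24 (y) by 16 thick, in its middle a head 36 high through which a square rod slides up and down; clamp lever on the head's +x side. Carried by the rod's knob: unlocked, the rod slides up to its stop, then lifts the bridge; locked, they move as one. Origin: middle of the bridge's underside, on the rod's axis; z up.
- probe (a joint): Slide of the gauge's rod, m: 0 = fully up, the foot of the rod flush with the bridge's underside; grows as the rod goes down, to 0.040; it is the depth reading. A friction of 2.5 N holds the rod where it is left while unlocked. Locked, it holds against more than 30 N.
- probe_tip (a point): Centre of the lower face of the rod's round foot (10 diameter), which touches what is measured. On the rod's axis.
- knob (a point): Centre of the black knob on top of the rod, 34 (gauge x) by 22 (gauge y) by 24 high; 90 above the foot of the rod. Grip it across its 22 mm width (along the gauge's y); the lever is on the +x side.
- lock (a joint): Cam clamp lever of the gauge, rad: 0 = open, up at 45 degrees towards gauge +x; 0.785 = locked, level. Stays where left. Hinge along the gauge's y, 30 out from the rod's axis and 34 above the bridge's underside. About 5 N down near its end shuts it. With the bridge across the crate keep the lever towards the farther wall, so that pressing does not tip the gauge.
- lever_end (a point): Top face of the black end pad of the lever, 50 from its hinge (pad 24 long, 18 wide). Open: 60 from the rod's axis along gauge +x and 74 above the bridge's underside; locked: 80 out and 41 above.
- tall_a: Tall slim amber glass bottle, 56 diameter up to 50, then a shoulder and a 24 diameter neck, with a ribbed black screw cap 28 diameter and 30 high on top; 94 mm tall overall, 0.25 kg. Only one of the three tall bottles is present in a run; it is the tallest of the goods. Origin: centre of its underside, z up through the cap.
- tall_b: Tall slim amber glass bottle, 56 diameter up to 50, then a shoulder and a 24 diameter neck, with a ribbed black screw cap 28 diameter and 30 high on top; 99 mm tall overall, 0.25 kg. Only one of the three tall bottles is present in a run; it is the tallest of the goods. Origin: centre of its underside, z up through the cap.
- tall_c: Tall slim amber glass bottle, 56 diameter up to 50, then a shoulder and a 24 diameter neck, with a ribbed black screw cap 28 diameter and 30 high on top; 104 mm tall overall, 0.25 kg. Only one of the three tall bottles is present in a run; it is the tallest of the goods. Origin: centre of its underside, z up through the cap.
- jar_a: Round white plastic jar, 70 diameter up to 46, shoulder to 56, black screw cap 28 diameter and 28 high on top; 86 tall overall, 0.3 kg. Origin: centre of its underside, z up. May be absent.
- jar_b: Same as jar_a. May be absent.
- square: Square white plastic bottle, 68 by 68 and 52 high, with a black screw cap 28 diameter on top (from 58 to 86); 86 tall overall, 0.3 kg. Origin: centre of its underside; x and y along its sides. May be absent.
- can: Oblong grey metal can, 146 (x) by 70 (y; 148 by 72 at the seams) and 53 high, with a dark cap 28 diameter in the middle of its top (from 58 to 86); 86 tall overall, 0.45 kg. Origin: centre of its underside. May be absent.
- coffee_tin: Yellow and brown coffee tin, 87 diameter, 126 tall, origin at the centre of its underside. Not part of the job.
- screw_jar: Glass jar of screws with a brass lid, 72 diameter, 101 tall, origin at the centre of its underside. Not part of the job.
- screwdriver: Screwdriver, 200 long, lying on the bench, origin under its middle. Not part of the job.
Mind the look-alikes: they are no part of the job. Leave any blue or turquoise look-alike of the square alone.

How it is judged:
By the outcome, as a careful person would: the job done as asked, in the order asked, and still so for the second after the job is handed in, with the robot touching nothing.
Of tall_a, tall_b, tall_c only 1 to 1 are there at a start; the rules pass over those that are not, and their reading is None.
Of jar_a, jar_b, square, can only 3 to 4 are there at a start; the rules pass over those that are not, and their reading is None.
At some moment in a run one of tall_a, tall_b, tall_c, jar_a, jar_b, square, can may be knocked a few centimetres aside while the robot is not near it.
It also fails if it takes over 210 s, if anything falls off the work surface, if the arm or the gripper's body presses on something with over 40 N, if the wrist force passes 120 N, or if a joint passes its speed limit or range.

### The arm

A 7-joint arm with a two-finger parallel gripper is mounted at the origin on the work surface. World frame = base frame: x ahead of the robot, y to its left, z up, the work surface at z = 0. Lengths are in m, angles in rad, forces in N, time in s.
With the tool pointing down it reaches from about 0.425 to 0.8 m from the base axis. Payload 8.3 kg.
Tool frame: the origin (TCP) lies midway between the tips of the shut fingers; the grasp point (between the pads) lies 19 mm behind it; z points along the fingers, y is the line along which they close (so a half turn about z gives the same grasp; the last joint's range is limited). The gripper opens to 85 mm and grips with 20 to 120 N. Pads are 22 mm wide; open, the fingers measure 114 mm over their backs; the gripper's body (76 mm by 85 mm) begins 54 mm behind the grasp point. The pads swing forward as they close: fully open they stand 13 mm farther back than shut.
Start: joints at [-1.217, 0.383, 0.016, 1.37, -0.006, 1.388, -0.046], TCP at [0.253, 0.571, 0.231] pointing down, gripper open.
Joint ranges: [-2.95, 2.95], [-0.25, 2.06], [-1.52, 1.56], [0.18, 2.33], [-1.44, 4.58], [0.02, 2.06], [-3.01, 3.01]. Speed limits (rad/s): [2.39, 2.39, 3.01, 3.01, 3.14, 3.14, 3.14].

### API

Orientations are given as [roll, pitch, yaw] about the fixed x, y, z axes, in that order (R = Rz(yaw) Ry(pitch) Rx(roll)).
In Python, from bench import sensors, optics, ticket gives the robot as it stands.
- The arm moves only by the tool play_rows, never from a script. Its argument "moves" is a list that holds one entry, the list of rows, each a list of 5 numbers: the shift along the tool's x, y, z in m, then the turn about the tool's z in degrees, then the opening, from -1 (shut) to 1 (fully open). A call has 1 to 12 rows; each row shifts and turns the commanded pose from where the row before left it, along the tool's axes as they then stand; what a row does not reach is not made up. A row lasts 1/10 s, in which the tool goes at most 50 mm and 8.59 degrees, less where a joint would pass 70% of its speed; a pose out of reach is approached as far as the arm can. A call is refused whole if a number of a shift passes 0.05 or a number of a turn 8.59, either way. A call with a gripper value outside its range is refused whole. The fingers move at their own pace and stop on an object; "grip_force" is the grip in N (left out, the last holds). Time passes only in rows, so rows that do not move let the fingers close. It gives the time, the measured TCP pose, the force, the opening and the grip force at its end, in the units of the state.
- sensors.state(): the state, without advancing time (a new reading comes with each control period).
- optics.read_camera(name): name is "scene" or "top"; returns a dict with "image" (480x640x3 uint8, blue, green, red), "range_z" (480x640 float32, m along the optical axis (not along the pixel's ray), 0 where there is no reading), "fx", "fy", "cx", "cy" (pixels), "origin" and "rotation" of the camera in the world. Camera axes: x right, y down, z forward; pixel columns grow to the right and rows downward; lengths in m; the calibration is good to about 2 mm. A picture is of the moment at which its call begins.
- ticket.close_job(): hands the job in; it is judged then, once.
The state is a dict: "clock": time; "joint_positions": joint angles; "joint_vel": joint speeds; "tau": joint torques, N m; "ee_pos": TCP position; "ee_rot": TCP orientation; "contact_force": force on the tool from outside, world axes, zero at the start; "moment": the same for the moment, N m; "grip_width": opening from 0.0 (shut) to 1.0 (fully open); "grip_force": force on a finger pad.
Only numpy, scipy, OpenCV 4.12 (cv2) and the standard library are available. Lean on these libraries where they do the work, as an engineer would, in place of code of your own. Each camera call takes 0.05 s, during which the arm holds its last target. There are 200 camera calls.

## Working session

There is one attempt and no reset: what is moved stays moved. The work goes in short steps, Python scripts to look and compute and a tool call to move; the robot and the scene stay as the last step left them, time stands still between calls to the robot, and variables do not carry over. Pictures are saved under pics/ and viewed, at most 14 in all, crops included, and the job is handed in when it is done.

Besides the shell and the picture viewer there is one more tool, called by a JSON object that holds its "fn" and its "kwargs", one argument or row to a line. play_rows: Moves the arm, as the interface text tells. Its arguments: {"type":"object","properties":{"moves":{"type":"array"},"grip_force":{"type":"number"}},"required":["moves"]}

```bash
ls; mkdir -p pics; cat > h.py <<'E'
import numpy as np, cv2
from bench import sensors, optics, ticket
def world(c,u,v,z=None):
    r=np.array([(u-c["cx"])/c["fx"],(v-c["cy"])/c["fy"],1.0]); R=np.array(c["rotation"]).reshape(3,3); o=np.array(c["origin"])
    if z is None:
        return o+R@(r*c["range_z"][int(v),int(u)])
    d=R@r; return o+d*(z-o[2])/d[2]
def cloud(c):
    v,u=np.mgrid[0:480,0:640]; d=c["range_z"]
    P=np.stack([(u-c["cx"])/c["fx"]*d,(v-c["cy"])/c["fy"]*d,d],-1)
    return P@np.array(c["rotation"]).reshape(3,3).T+np.array(c["origin"])
E
python3 - <<'E'
from h import *
for n in("top","scene"):
    c=optics.read_camera(n); cv2.imwrite(f"pics/{n}0.png",c["image"]); np.savez(f"{n}0.npz",**c); print(n,c["origin"],c["rotation"],c["fx"])
print(sensors.state())
E
```

```text
pics
top [ 0.31751951 -0.01892726  1.33816273] [-2.93408083  0.00420587 -1.46326298] 555.7141044988754
scene [1.18131813 0.34894304 0.580441  ] [-2.16885061  0.00776562  2.07719677] 481.25974443388657
{'clock': 0.1, 'joint_positions': array([-1.21690874,  0.38417688,  0.01636799,  1.37104072, -0.00629989,
        1.38817833, -0.04649564]), 'joint_vel': array([-0.00038411,  0.00032999,  0.0020775 , -0.00429197, -0.00016429,
        0.0002306 ,  0.00042825]), 'tau': array([ 3.69715795e-03, -6.29132223e+01,  8.47120844e-01, -3.72748339e+01,
        1.64192368e-02,  1.05707010e-02,  1.45933164e-06]), 'ee_pos': array([0.25279747, 0.57110812, 0.23036836]), 'ee_rot': array([-3.13983861e+00,  2.28554213e-05,  2.72487947e+00]), 'contact_force': array([ 0.36197604, -0.22951449, -0.62306145]), 'moment': array([-0.07863689,  0.01085232, -0.00791573]), 'grip_force': 0.0, 'grip_width': 1.001150797713292}
```

```bash
sed -i 's/np.array(c\["rotation"\]).reshape(3,3)/Rm(c)/' h.py; cat >> h.py <<'E'
def Rm(c):
    from scipy.spatial.transform import Rotation
    return Rotation.from_euler("xyz",c["rotation"]).as_matrix()
E
cat h.py | grep Rm
```

```text
r=np.array([(u-c["cx"])/c["fx"],(v-c["cy"])/c["fy"],1.0]); R=Rm(c); o=np.array(c["origin"])
    return P@Rm(c).T+np.array(c["origin"])
def Rm(c):
```

View pics/top0.png

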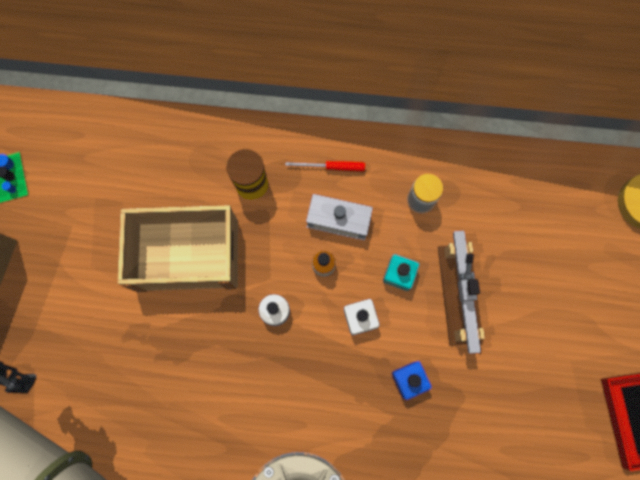

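View pics/scene0.png

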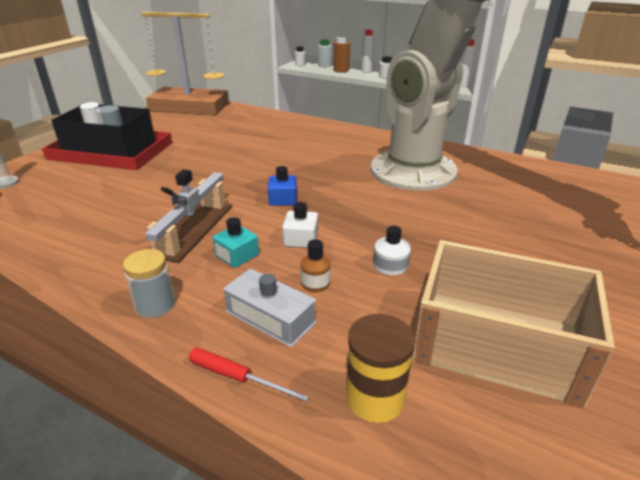

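```bash
cat > m.py <<'E'
from h import *
def caps(c,P,pts,r=14):
    for n,(u,v) in pts.items():
        B=P[v-r:v+r,u-r:u+r].reshape(-1,3); zt=np.percentile(B[:,2],97); 
        S=B[B[:,2]>zt-.008]
        lo,hi=S.min(0),S.max(0)
        print(n,"z",round(zt,4),"mid",np.round((lo+hi)/2,4)[:2],"med",np.round(np.median(S,0),4)[:2],"ext",np.round(hi-lo,3)[:2],len(S))
def rect(P,x0,x1,y0,y1,z0,z1):
    Q=P.reshape(-1,3); m=(Q[:,0]>x0)&(Q[:,0]<x1)&(Q[:,1]>y0)&(Q[:,1]<y1)&(Q[:,2]>z0)&(Q[:,2]<z1)
    q=Q[m]; r=cv2.minAreaRect((q[:,:2]*1000).astype(np.float32)); return r,len(q),np.median(q[:,2])
E
python3 - <<'E'
from m import *
c=dict(np.load("top0.npz")); P=cloud(c)
caps(c,P,dict(tall=(324,260),jar=(273,309),square=(363,316),can=(340,213),teal=(404,270),blue=(414,382),knob=(473,287),lid=(428,188),tin=(246,166)))
for n,(u,v) in dict(crate=(177,245),can=(340,213),square=(363,316),gauge=(467,290),table=(300,400)).items(): print(n,world(c,u,v))
def at(u,v): return world(c,u,v)
w=at(177,245)
print("crate rim",rect(P,w[0]-.15,w[0]+.15,w[1]-.2,w[1]+.15,.112,.13))
w=at(340,213); print("can",rect(P,w[0]-.09,w[0]+.09,w[1]-.12,w[1]+.12,.047,.062))
w=at(363,316); print("sq",rect(P,w[0]-.06,w[0]+.06,w[1]-.06,w[1]+.06,.047,.062))
w=at(467,290); print("bridge",rect(P,w[0]-.2,w[0]+.2,w[1]-.05,w[1]+.1,.066,.084))
w=at(447,290); print(w,"rackboard",rect(P,w[0]-.15,w[0]+.15,w[1]-.13,w[1]+.06,.008,.03))
for u,v in ((469,258),(462,240),(473,345),(452,248),(470,248),(461,343),(480,335)): print(u,v,at(u,v))
E
```

```text
tall z 0.0972 mid [ 0.4435 -0.0017] med [0.5556 0.0021] ext [0.252 0.034] 122
jar z 0.0896 mid [0.3817 0.0504] med [0.4321 0.1049] ext [0.128 0.139] 124
square z 0.0888 mid [ 0.3851 -0.0659] med [ 0.4378 -0.0984] ext [0.135 0.094] 122
can z 0.0882 mid [ 0.5019 -0.0228] med [ 0.6726 -0.023 ] ext [0.369 0.026] 114
teal z 0.0886 mid [ 0.4426 -0.108 ] med [ 0.5533 -0.1827] ext [0.25  0.178] 126
blue z 0.0889 mid [ 0.3074 -0.1292] med [ 0.3078 -0.2256] ext [0.027 0.221] 139
knob z 0.1442 mid [ 0.4275 -0.1812] med [ 0.5195 -0.3296] ext [0.22  0.325] 159
lid z 0.1054 mid [ 0.7467 -0.221 ] med [ 0.7471 -0.2213] ext [0.067 0.064] 596
tin z 0.1312 mid [0.5496 0.1096] med [0.7456 0.2032] ext [0.464 0.257] 724
crate [0.56544428 0.36405133 0.00854288]
can [ 0.66735428 -0.02462495  0.08484795]
square [ 0.43401115 -0.09957351  0.08938657]
gauge [ 0.5160396  -0.32558423  0.09768889]
table [ 0.23265357  0.02264505 -0.00104873]
crate rim (((581.5206909179688, 312.33856201171875), (240.74900817871094, 309.7259521484375), 8.02311897277832), 1876, np.float64(0.12040236883189304))
can (((643.1962890625, -
[... 224 characters left out ...]
2), 691, np.float64(0.0522505094410215))
bridge (((517.747314453125, -300.48736572265625), (397.06329345703125, 145.3806610107422), 0.5791723132133484), 1243, np.float64(0.07578117411397156))
[ 0.52468394 -0.29919427  0.01170271] rackboard (((520.5732421875, -330.97125244140625), (180.15869140625, 286.8204345703125), 89.79698181152344), 1349, np.float64(0.011089175645927263))
469 258 [ 0.58087238 -0.31637683  0.13744904]
462 240 [ 0.63561681 -0.31355993  0.07449264]
473 345 [ 0.39728773 -0.35110133  0.07492321]
452 248 [ 0.61458434 -0.29197464  0.07250312]
470 248 [ 0.61984283 -0.33438347  0.06910814]
461 343 [ 0.4030176  -0.33991605  0.00981834]
480 335 [ 0.42188538 -0.36816099  0.06556649]
```

```bash
cat > m.py <<'E'
from h import *
def comps(c,z0,z1,minn=40,box=(0.3,0.85,-0.45,0.5)):
    P=cloud(c); m=(c["range_z"]>0)&(P[...,2]>z0)&(P[...,2]<z1)&(P[...,0]>box[0])&(P[...,0]<box[1])&(P[...,1]>box[2])&(P[...,1]<box[3])
    n,L=cv2.connectedComponents(m.astype(np.uint8))
    out=[]
    for i in range(1,n):
        q=P[L==i]
        if len(q)<minn: continue
        r=cv2.minAreaRect((q[:,:2]*1000).astype(np.float32))
        out.append(r); print("c",np.round(r[0],1),"size",np.round(r[1],1),"ang",round(r[2],1),"mean",np.round(q.mean(0)*1000,1),len(q))
    return out
E
python3 - <<'E'
from m import *
c=dict(np.load("top0.npz"))
print("caps");comps(c,.080,.1,60)
print("z50");comps(c,.047,.062,300)
print("rim");comps(c,.113,.128,300)
print("bridge");comps(c,.07,.082,200)
print("knob/lever");comps(c,.125,.16,20)
print("board");comps(c,.007,.03,200)
E
```

```text
caps
c [720.4 192.9] size [32.1 81.3] ang 25.9 mean [715.8 187.7  90.3] 110
c [ 728.2 -216.8] size [69.6 31.7] ang 74.7 mean [ 724.6 -215.5   90.4] 147
c [673.4 -23.1] size [26.2 25.6] ang 56.5 mean [673.1 -23.1  86.4] 113
c [596.4 383.2] size [123.9 268.9] ang 41.7 mean [582.6 397.1  90.2] 416
c [579.6 217.1] size [137.5   2.4] ang 8.4 mean [577.3 216.9  89.9] 76
c [555.7   2.3] size [27.6 25.2] ang 6.0 mean [554.8   2.1  93.6] 128
c [ 553.5 -183.1] size [27.1 26.8] ang 24.9 mean [ 553.5 -182.9   86. ] 122
c [ 529.3 -327.4] size [67.7 30. ] ang 11.0 mean [ 519.1 -322.4   93.7] 206
c [461.  336.9] size [  4.3 201. ] ang 9.1 mean [460.4 341.1  90.6] 124
c [432.2 105.6] size [27.2 25.4] ang 53.5 mean [432.5 105.3  86.9] 123
c [438.3 -99. ] size [25.3 27.3] ang 50.9 mean [438.1 -98.6  86.5] 121
c [ 310.3 -225.3] size [20.6 28.3] ang 0.2 mean [ 309.6 -225.4   86.4] 114
z50
c [674.4 -23.1] size [147.3  72.4] ang 83.3 mean [672.9 -23.6  53.5] 1635
c [ 552.9 -182.9] size [68.  68.1] ang 76.4 mean [ 551.6 -181.9   52.2] 644
c [432.4 105.6] size [66.9 66.2] ang 41.2 mean [430.5 104.1  51.7] 4
[... 218 characters left out ...]
] 792
c [547.7 338.1] size [181.  249.3] ang 8.0 mean [545.8 337.7 120. ] 1718
bridge
c [ 608.2 -313.4] size [99.1 25.2] ang 10.2 mean [ 611.7 -311.2   76.1] 394
c [ 462.1 -339.7] size [162.   26.8] ang 11.6 mean [ 442.6 -343.    76.5] 603
knob/lever
c [744.3 204.1] size [84.  83.3] ang 8.2 mean [743.5 205.  127.6] 761
c [ 582.3 -318.2] size [21.5 18.7] ang 13.2 mean [ 582.1 -317.7  135.7] 82
c [ 519.9 -329.9] size [34.  23.9] ang 9.0 mean [ 518.9 -328.6  140. ] 189
board
c [808.1  24. ] size [ 26.4 199.2] ang 3.5 mean [808.2  -6.4  20.9] 476
c [555.4 350. ] size [139.9 214. ] ang 8.0 mean [557.3 353.4  10.9] 3878
c [ 517.9 -311.6] size [239.4  41.8] ang 10.1 mean [ 516.9 -309.4   11.4] 1275
```

```bash
cat > plan.py <<'E'
# usage: plan.py x,y,z,yawdeg ...  (mm, deg) : tool-axis totals for each leg, from the measured pose
import sys; from h import *
s=sensors.state(); p=np.array(s["ee_pos"])*1000; y=np.degrees(s["ee_rot"][2])
print("t",round(s["clock"],1),"pos",np.round(p,1),"rpy",np.round(np.degrees(s["ee_rot"]),2),"F",np.round(s["contact_force"],1),"grip",round(s["grip_width"]*85,1),round(s["grip_force"],1),"j7",round(float(s["joint_positions"][6]),2))
for a in sys.argv[1:]:
    q=np.array([float(v) for v in a.split(",")]); turn=-(((q[3]-y)+180)%360-180); y=q[3]
    d=q[:3]-p; t=np.radians(y); p=q[:3]
    dx=d[0]*np.cos(t)+d[1]*np.sin(t); dy=d[0]*np.sin(t)-d[1]*np.cos(t)
    n=int(np.ceil(max(np.hypot(dx,dy)/40,1)))
    print(a,"turn",round(turn,2),"then tool",np.round([dx,dy,-d[2]],1),"n40",n,"per row",np.round(np.array([dx,dy,-d[2]])/n,1))
E
python3 plan.py 673.3,-23.1,231,83.3 673.3,-23.1,120,83.3
```

```text
t 0.1 pos [252.8 571.1 230.4] rpy [-179.9     0.    156.12] F [ 0.4 -0.2 -0.6] grip 85.1 0.0 j7 -0.05
673.3,-23.1,231,83.3 turn 72.82 then tool [-541.1  487.    -0.6] n40 19 per row [-28.5  25.6  -0. ]
673.3,-23.1,120,83.3 turn -0.0 then tool [  0.   0. 111.] n40 1 per row [  0.   0. 111.]
```

{"fn": "play_rows", "kwargs": {
  "moves": [
    [[0,0,0,8.1,0.3],[0,0,0,8.1,0.3],[0,0,0,8.1,0.3],[0,0,0,8.1,0.3],[0,0,0,8.1,0.3],[0,0,0,8.1,0.3],[0,0,0,8.1,0.3],[0,0,0,8.1,0.3],[0,0,0,8,0.3],[-0.01,0.009,0,0,0.3],[-0.02,0.018,0,0,0.3],[-0.0285,0.0255,0,0,0.3]]
  ]
}}

```text
clock: 1.3
ee_pos: [0.2976, 0.5069, 0.2305]
ee_rot: [-3.141, 0.001, 1.462]
contact_force: [1.1, -0.6, 0.3]
grip_width: 0.652
grip_force: 0.0
```

{"fn": "play_rows", "kwargs": {
  "moves": [
    [[-0.0285,0.0255,0,0,0.3],[-0.0285,0.0255,0,0,0.3],[-0.0285,0.0255,0,0,0.3],[-0.0285,0.0255,0,0,0.3],[-0.0285,0.0255,0,0,0.3],[-0.0285,0.0255,0,0,0.3],[-0.0285,0.0255,0,0,0.3],[-0.0285,0.0255,0,0,0.3],[-0.0285,0.0255,0,0,0.3],[-0.0285,0.0255,0,0,0.3],[-0.0285,0.0255,0,0,0.3],[-0.0285,0.0255,0,0,0.3]]
  ]
}}

```text
clock: 2.5
ee_pos: [0.5628, 0.1294, 0.2312]
ee_rot: [-3.141, 0.0, 1.459]
contact_force: [0.0, -0.3, -0.7]
grip_width: 0.65
grip_force: 0.0
```

{"fn": "play_rows", "kwargs": {
  "moves": [
    [[-0.0285,0.0255,0,0,0.3],[-0.0285,0.0255,0,0,0.3],[-0.0285,0.0255,0,0,0.3],[-0.0275,0.025,0,0,0.3],[-0.018,0.016,0,0,0.3],[-0.01,0.009,0,0,0.3],[0,0,0,0,0.3],[0,0,0,0,0.3]]
  ]
}}

```text
clock: 3.3
ee_pos: [0.6713, -0.0219, 0.2311]
ee_rot: [-3.141, -0.001, 1.456]
contact_force: [0.4, -0.1, -0.9]
grip_width: 0.651
grip_force: 0.0
```

```bash
python3 plan.py 673.3,-23.1,120,83.3 673.3,-23.1,62,83.3; python3 - <<'E'
from m import *
c=optics.read_camera("top"); cv2.imwrite("pics/top1.png",c["image"])
comps(c,.080,.1,60)
E
```

```text
t 3.3 pos [671.3 -21.9 231.1] rpy [-1.7996e+02 -4.0000e-02  8.3430e+01] F [ 0.4 -0.1 -0.9] grip 55.4 0.0 j7 0.05
673.3,-23.1,120,83.3 turn 0.13 then tool [ -0.9   2.2 111.1] n40 1 per row [ -0.9   2.2 111.1]
673.3,-23.1,62,83.3 turn -0.0 then tool [ 0.  0. 58.] n40 1 per row [ 0.  0. 58.]
c [719.5 193.5] size [31.3 80.7] ang 23.9 mean [713.9 190.5  89.6] 100
c [ 734.4 -216. ] size [70.5 41.3] ang 65.6 mean [ 729.4 -210.2   90.9] 170
c [597.1 382.9] size [124.8 268.5] ang 41.1 mean [582.7 399.4  90. ] 403
c [559.8 215.5] size [ 27.5 175.1] ang 89.0 mean [548.  214.9  90.7] 127
c [ 553.4 -183.4] size [26.6 25.3] ang 42.2 mean [ 553.4 -183.1   86.3] 119
c [ 528.9 -327.7] size [67.6 32.8] ang 9.7 mean [ 521.3 -323.8   93.9] 229
c [462.6 327.3] size [  1.9 182.2] ang 7.9 mean [462.6 327.7  90.3] 105
c [438.2 -98.9] size [25.2 26.6] ang 50.8 mean [438.1 -98.7  86.5] 120
c [ 310.3 -225.8] size [26.5 20.6] ang 90.0 mean [ 309.8 -225.5   86.6] 110
```

{"fn": "play_rows", "kwargs": {
  "moves": [
    [[-0.001,0.0022,0.02,0,0.1],[0,0,0.035,0,0.1],[0,0,0.035,0,0.1],[0,0,0.03,0,0.1],[0,0,0.02,0,0.1],[0,0,0.015,0,0.1],[0,0,0.01,0,0.1],[0,0,0.003,0,0.1],[0,0,0,0,0.1]]
  ],
  "grip_force": 40
}}

```text
clock: 4.25
ee_pos: [0.674, -0.0237, 0.0637]
ee_rot: [3.141, -0.0, 1.455]
contact_force: [0.7, -0.5, 0.8]
grip_width: 0.553
grip_force: 0.0
```

{"fn": "play_rows", "kwargs": {
  "moves": [
    [[0,0,0,0,-0.2],[0,0,0,0,-0.4],[0,0,0,0,-1],[0,0,0,0,-1],[0,0,0,0,-1],[0,0,0,0,-1],[0,0,-0.005,0,-1],[0,0,-0.01,0,-1],[0,0,-0.02,0,-1],[0,0,-0.025,0,-1]]
  ]
}}

```text
clock: 5.25
ee_pos: [0.6722, -0.0239, 0.1224]
ee_rot: [-3.137, 0.001, 1.454]
contact_force: [0.6, 0.1, -4.1]
grip_width: 0.311
grip_force: 39.7
```

```bash
python3 plan.py 673.5,-23,231,98; python3 - <<'E'
from m import *
c=optics.read_camera("scene"); cv2.imwrite("pics/s1.png",c["image"])
E
```

```text
t 5.2 pos [672.2 -23.9 122.4] rpy [-1.7975e+02  4.0000e-02  8.3310e+01] F [ 0.6  0.1 -4.1] grip 26.5 39.7 j7 0.08
673.5,-23,231,98 turn -14.69 then tool [   0.7    1.4 -108.6] n40 1 per row [   0.7    1.4 -108.6]
```

View pics/s1.png

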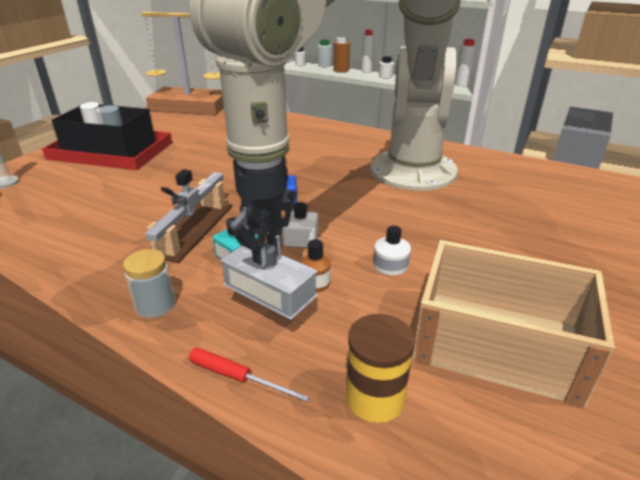

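{"fn": "play_rows", "kwargs": {
  "moves": [
    [[0,0,-0.025,-3,-1],[0,0,-0.03,-6,-1],[0,0,-0.03,-4,-1],[0,0,-0.017,-1.8,-1],[0,0,-0.005,0,-1],[0,0,0,0,-1]]
  ]
}}

```text
clock: 5.9
ee_pos: [0.6737, -0.0241, 0.2301]
ee_rot: [3.142, -0.0, 1.711]
contact_force: [0.1, -0.0, -5.8]
grip_width: 0.31
grip_force: 40.2
```

```bash
python3 plan.py 579,380.3,230,98.1
```

```text
t 5.9 pos [673.7 -24.1 230.1] rpy [ 1.800e+02 -1.000e-02  9.805e+01] F [ 0.1 -0.  -5.8] grip 26.3 40.2 j7 0.29
579,380.3,230,98.1 turn -0.05 then tool [ 4.137e+02 -3.680e+01  1.000e-01] n40 11 per row [37.6 -3.3  0. ]
```

{"fn": "play_rows", "kwargs": {
  "moves": [
    [[0.01,-0.0009,0,0,-1],[0.02,-0.0018,0,0,-1],[0.03,-0.0027,0,0,-1],[0.03,-0.0027,0,0,-1],[0.03,-0.0027,0,0,-1],[0.03,-0.0027,0,0,-1],[0.03,-0.0027,0,0,-1],[0.03,-0.0027,0,0,-1],[0.03,-0.0027,0,0,-1],[0.03,-0.0027,0,0,-1],[0.03,-0.0027,0,0,-1],[0.03,-0.0027,0,0,-1]]
  ]
}}

```text
clock: 7.1
ee_pos: [0.596, 0.3004, 0.2282]
ee_rot: [-3.138, 0.001, 1.713]
contact_force: [0.3, -0.9, -3.1]
grip_width: 0.31
grip_force: 40.0
```

{"fn": "play_rows", "kwargs": {
  "moves": [
    [[0.03,-0.0027,0,0,-1],[0.0237,-0.0021,0,0,-1],[0.02,-0.0015,0,0,-1],[0.01,-0.0008,0,0,-1],[0,0,0,0,-1],[0,0,0,0,-1],[0,0,0,0,-1]]
  ]
}}

```text
clock: 7.8
ee_pos: [0.5799, 0.3782, 0.2304]
ee_rot: [3.141, 0.001, 1.71]
contact_force: [-0.3, -0.7, -3.5]
grip_width: 0.312
grip_force: 40.0
```

```bash
python3 plan.py 579,380.3,230,98.1; python3 - <<'E'
from m import *
c=optics.read_camera("scene"); cv2.imwrite("pics/s2.png",cv2.resize(c["image"][120:420,340:640],(600,600)))
P=cloud(c); q=P[(c["range_z"]>0)&(abs(P[...,2]-.12)<.004)&(abs(P[...,0]-.55)<.2)&(P[...,1]>.18)&(P[...,1]<.5)]
print(cv2.minAreaRect((q[:,:2]*1000).astype(np.float32)))
E
```

```text
t 7.8 pos [579.9 378.2 230.4] rpy [1.7998e+02 6.0000e-02 9.7960e+01] F [-0.3 -0.7 -3.5] grip 26.5 40.0 j7 -0.35
579,380.3,230,98.1 turn -0.14 then tool [ 2.2 -0.6  0.4] n40 1 per row [ 2.2 -0.6  0.4]
((616.1944580078125, 332.18359375), (279.61993408203125, 285.4052429199219), 84.41961669921875)
```

View pics/s2.png

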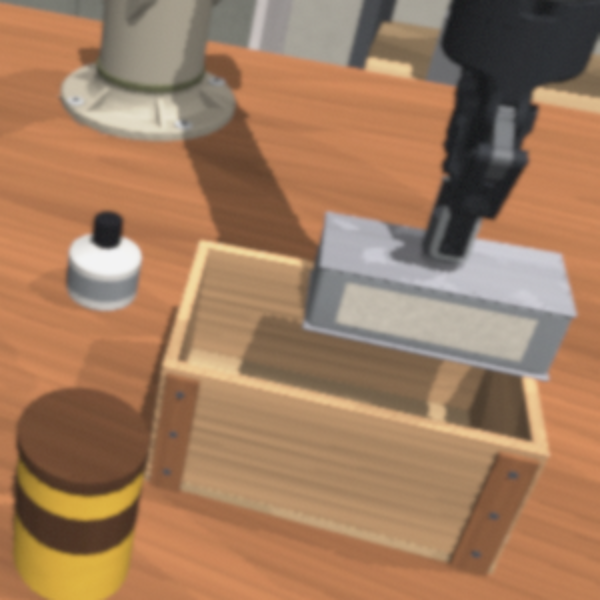

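{"fn": "play_rows", "kwargs": {
  "moves": [
    [[0.001,-0.0005,0.01,0,-1],[0,0,0.015,0,-1],[0,0,0.01,0,-1],[0,0,0.003,0,-1],[0,0,0,0,-1]]
  ]
}}

```text
clock: 8.35
ee_pos: [0.5777, 0.3811, 0.191]
ee_rot: [-3.14, 0.001, 1.713]
contact_force: [-1.2, 0.1, -3.9]
grip_width: 0.308
grip_force: 40.0
```

```bash
python3 plan.py 579.4,379.3,70,98.1; python3 - <<'E'
from m import *
c=optics.read_camera("scene"); P=cloud(c)
def r(z0,z1):
    m=(c["range_z"]>0)&(P[...,2]>z0)&(P[...,2]<z1)&(abs(P[...,0]-.58)<.13)&(abs(P[...,1]-.36)<.18)
    n,L,S,_=cv2.connectedComponentsWithStats(m.astype(np.uint8)); k=1+S[1:,4].argmax(); q=P[L==k]; print(cv2.minAreaRect((q[:,:2]*1000).astype(np.float32)),len(q),np.median(q[:,2]))
r(.175,.19); r(.135,.165); r(.115,.124)
E
```

```text
t 8.3 pos [577.7 381.1 191. ] rpy [-1.7989e+02  6.0000e-02  9.8120e+01] F [-1.2  0.1 -3.9] grip 26.2 40.0 j7 -0.35
579.4,379.3,70,98.1 turn 0.02 then tool [ -2.    1.4 121. ] n40 1 per row [ -2.    1.4 121. ]
((577.5286254882812, 382.2048645019531), (74.44944763183594, 146.95643615722656), 7.809907913208008) 3484 0.17942538595444746
((606.1619873046875, 374.40081787109375), (158.83767700195312, 61.23137283325195), 74.93841552734375) 2229 0.15042735315677896
((550.0361328125, 338.69696044921875), (177.15084838867188, 248.06260681152344), 7.945156097412109) 2090 0.11941197800935488
```

{"fn": "play_rows", "kwargs": {
  "moves": [
    [[-0.002,0.003,0.01,0,-1],[0,0,0.02,0,-1],[0,0,0.02,0,-1],[0,0,0.02,0,-1],[0,0,0.02,0,-1],[0,0,0.015,0,-1],[0,0,0.006,0,-1],[0,0,0.004,0,-1],[0,0,0.002,0,-1],[0,0,0.001,0,-1],[0,0,0,0,-1]]
  ]
}}

```text
clock: 9.5
ee_pos: [0.5821, 0.38, 0.0755]
ee_rot: [3.14, -0.001, 1.713]
contact_force: [-0.6, -1.1, -1.2]
grip_width: 0.312
grip_force: 41.4
```

```bash
python3 plan.py 580,380,70,98
```

```text
t 9.5 pos [582.1 380.   75.5] rpy [ 1.7991e+02 -5.0000e-02  9.8120e+01] F [-0.6 -1.1 -1.2] grip 26.5 41.4 j7 -0.32
580,380,70,98 turn 0.12 then tool [ 0.3 -2.1  5.5] n40 1 per row [ 0.3 -2.1  5.5]
```

{"fn": "play_rows", "kwargs": {
  "moves": [
    [[0,-0.001,0.001,0,-1],[0,0,0.001,0,-1],[0,0,0.001,0,-1],[0,0,0,0,-1]]
  ]
}}

```text
clock: 9.9
ee_pos: [0.5821, 0.3801, 0.0747]
ee_rot: [3.137, -0.002, 1.712]
contact_force: [-4.5, -2.7, 12.1]
grip_width: 0.313
grip_force: 49.1
```

{"fn": "play_rows", "kwargs": {
  "moves": [
    [[0,0,0.001,0,-1],[0,0,0.001,0,-1],[0,0,0,0,-1]]
  ]
}}

```text
clock: 10.2
ee_pos: [0.5822, 0.3803, 0.0745]
ee_rot: [3.137, -0.003, 1.712]
contact_force: [-11.5, -5.8, 23.2]
grip_width: 0.31
grip_force: 54.9
```

{"fn": "play_rows", "kwargs": {
  "moves": [
    [[0,0,-0.004,0,-1],[0,-0.002,-0.004,0,-1],[0,-0.001,-0.002,0,-1],[0,0,0,0,-1],[0,0,0,0,-1]]
  ]
}}

```text
clock: 10.7
ee_pos: [0.5771, 0.3791, 0.0786]
ee_rot: [-3.141, 0.0, 1.713]
contact_force: [0.0, 0.7, -4.8]
grip_width: 0.311
grip_force: 45.4
```

```bash
python3 plan.py 580,380,70,98; python3 - <<'E'
from m import *
c=optics.read_camera("scene"); cv2.imwrite("pics/s3.png",cv2.resize(c["image"][180:405,380:640],(780,675))[:600])
E
```

```text
t 10.7 pos [577.1 379.1  78.6] rpy [-1.7994e+02  3.0000e-02  9.8130e+01] F [ 0.   0.7 -4.8] grip 26.4 45.4 j7 -0.33
580,380,70,98 turn 0.13 then tool [0.5 3.  8.6] n40 1 per row [0.5 3.  8.6]
```

View pics/s3.png

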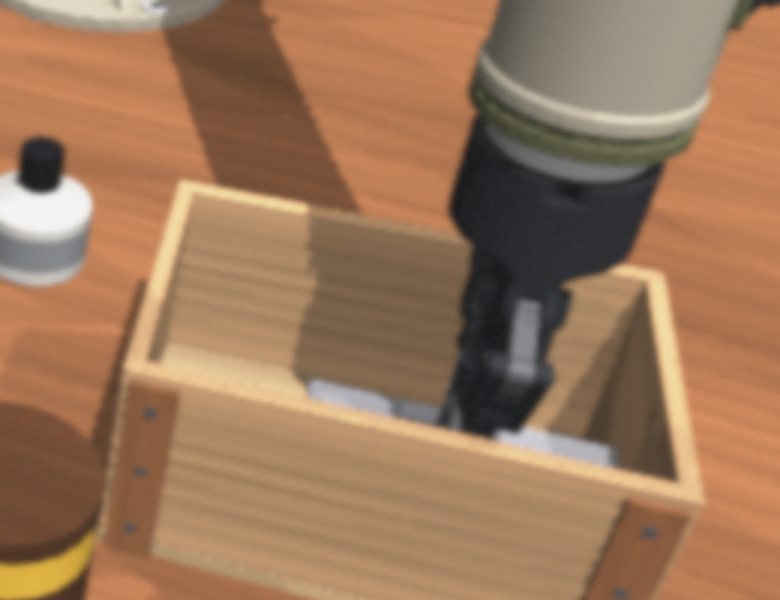

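{"fn": "play_rows", "kwargs": {
  "moves": [
    [[0,0.001,0.002,0,-1],[0,0,0.001,0,-1],[0,0,0.001,0,-1],[0,0,0.001,0,-1],[0,0,0,0,-1],[0,0,0,0,-1]]
  ]
}}

```text
clock: 11.35
ee_pos: [0.5785, 0.3793, 0.0743]
ee_rot: [-3.142, -0.0, 1.713]
contact_force: [-0.2, 0.3, -3.7]
grip_width: 0.309
grip_force: 45.4
```

{"fn": "play_rows", "kwargs": {
  "moves": [
    [[0,0,0.001,0,-1],[0,0,0.001,0,-1],[0,0,0,0,-1],[0,0,0,0,-1]]
  ]
}}

```text
clock: 11.75
ee_pos: [0.5789, 0.3794, 0.0737]
ee_rot: [3.141, -0.001, 1.712]
contact_force: [-5.1, -2.6, 4.6]
grip_width: 0.31
grip_force: 45.4
```

{"fn": "play_rows", "kwargs": {
  "moves": [
    [[0,0,0.001,0,-1],[0,0,0,0,-1],[0,0,0,0,-1]]
  ]
}}

```text
clock: 12.05
ee_pos: [0.5789, 0.3795, 0.0736]
ee_rot: [3.14, -0.001, 1.712]
contact_force: [-8.3, -4.1, 10.6]
grip_width: 0.31
grip_force: 45.5
```

{"fn": "play_rows", "kwargs": {
  "moves": [
    [[0,0,-0.0005,0,-0.3],[0,0,0,0,-0.15],[0,0,0,0,-0.1],[0,0,0,0,-0.1],[0,0,-0.005,0,-0.1],[0,0,-0.02,0,-0.1],[0,0,-0.035,0,-0.1],[0,0,-0.035,0,-0.1],[0,0,-0.035,0,-0.1],[0,0,-0.02,0,-0.1],[0,0,0,0,0.1]]
  ]
}}

```text
clock: 13.15
ee_pos: [0.5806, 0.3802, 0.227]
ee_rot: [3.134, -0.004, 1.712]
contact_force: [0.1, 0.3, 0.0]
grip_width: 0.548
grip_force: 0.0
```

```bash
python3 plan.py 438.3,-98.8,225,111.9; python3 - <<'E'
from m import *
c=optics.read_camera("scene"); P=cloud(c)
print("can top, caps");comps(c,.083,.099,60,box=(.5,.65,.25,.46)); comps(c,.055,.066,60,box=(.47,.65,.22,.46))
print("goods"); comps(c,.078,.1,30,box=(.3,.75,-.25,.2))
c=optics.read_camera("top"); print("top");comps(c,.08,.1,60,box=(.3,.75,-.25,.2)); comps(c,.047,.062,300,box=(.3,.75,-.25,.2))
E
```

```text
t 13.2 pos [580.6 380.2 227. ] rpy [179.57  -0.21  98.12] F [0.1 0.3 0. ] grip 46.6 0.0 j7 -0.35
438.3,-98.8,225,111.9 turn -13.78 then tool [-391.3 -310.7    2. ] n40 13 per row [-30.1 -23.9   0.2]
can top, caps
c [541.7 453.5] size [83.6  1.5] ang 8.2 mean [539.4 453.2  91.6] 161
c [578.1 380.6] size [24.9 28.2] ang 0.9 mean [578.5 380.3  93.4] 199
c [633.1 357.3] size [  8.8 206.3] ang 6.9 mean [632.3 362.8  91.1] 1394
c [478.5 282.9] size [  6.  126.9] ang 8.0 mean [478.7 281.8  60.4] 377
c [506.6 448.6] size [66.9  1.5] ang 8.3 mean [506.7 448.6  60.7] 80
c [552.1 335.6] size [ 9.4 62.9] ang 7.6 mean [552.7 336.   60.8] 118
c [540.5 423.3] size [ 8.3 52.1] ang 11.1 mean [540.4 423.6  60.7] 104
c [633.3 357.5] size [  8.6 206. ] ang 6.9 mean [632.3 363.   60.5] 900
goods
c [ 310.1 -225.9] size [27.6 25.1] ang 54.4 mean [ 313.9 -222.4   84. ] 76
c [440.8 -98.7] size [29.5 27.1] ang 30.1 mean [443.1 -96.2  84.3] 109
c [ 556.1 -181.8] size [27.9 26.8] ang 14.7 mean [ 558.3 -180.1   84.3] 127
c [435.5 106.2] size [28.2 28.5] ang 89.3 mean [437.6 107.3  84.2] 141
c [558.7   3.9] size 
[... 230 characters left out ...]
.] ang 83.0 mean [ 725.1 -215.7   91.6] 156
c [555.6   2.2] size [28.1 25.1] ang 6.1 mean [554.8   2.2  93.8] 130
c [ 553.4 -183.1] size [26.2 25.8] ang 31.9 mean [ 553.5 -183.    85.8] 118
c [432.4 105.7] size [26.  25.3] ang 51.9 mean [432.6 105.6  86.9] 120
c [438.1 -98.8] size [25.2 27.1] ang 50.7 mean [437.8 -98.6  86.9] 122
c [ 310.3 -225.7] size [26.8 20.6] ang 90.0 mean [ 309.7 -225.5   87. ] 111
c [ 553.3 -183.1] size [67.9 68. ] ang 76.0 mean [ 551.7 -182.4   52.2] 638
c [432.2 105.7] size [67.7 64. ] ang 83.1 mean [431.1 104.5  51.8] 474
c [438.  -98.7] size [67.  67.5] ang 22.7 mean [437.  -98.2  52.5] 679
c [ 323.  -214.9] size [50.4 67.5] ang 4.0 mean [ 323.5 -217.4   52.4] 380
```

```bash
python3 plan.py 439.3,-98.8,225,112.3 439.3,-98.8,63,112.3
```

```text
t 13.2 pos [579.  379.5 222.4] rpy [ 1.7991e+02 -5.0000e-02  9.8120e+01] F [-0.3 -0.4 -0.7] grip 46.6 0.0 j7 -0.35
439.3,-98.8,225,112.3 turn -14.18 then tool [-389.5 -310.7   -2.6] n40 13 per row [-30.  -23.9  -0.2]
439.3,-98.8,63,112.3 turn -0.0 then tool [  0.   0. 162.] n40 1 per row [  0.   0. 162.]
```

{"fn": "play_rows", "kwargs": {
  "moves": [
    [[0,0,0,-7.1,0.1],[0,0,0,-7.1,0.1],[-0.01,-0.008,0,0,0.1],[-0.02,-0.016,0,0,0.1],[-0.03,-0.024,0,0,0.1],[-0.03,-0.024,0,0,0.1],[-0.03,-0.024,0,0,0.1],[-0.03,-0.024,0,0,0.1],[-0.03,-0.024,0,0,0.1],[-0.03,-0.024,0,0,0.1],[-0.03,-0.024,0,0,0.1],[-0.03,-0.024,0,0,0.1]]
  ]
}}

```text
clock: 14.45
ee_pos: [0.48, 0.0461, 0.2206]
ee_rot: [-3.14, -0.0, 1.961]
contact_force: [-0.0, -0.5, 0.9]
grip_width: 0.545
grip_force: 0.0
```

{"fn": "play_rows", "kwargs": {
  "moves": [
    [[-0.03,-0.024,0,0,0.1],[-0.03,-0.024,0,0,0.1],[-0.03,-0.024,0,0,0.1],[-0.0195,-0.0147,0,0,0.1],[-0.01,-0.008,0,0,0.1],[0,0,0.03,0,0.1],[0,0,0.04,0,0.1],[0,0,0.03,0,0.1],[0,0,0.01,0,0.1],[0,0,0,0,0.1],[0,0,0,0,0.1]]
  ]
}}

```text
clock: 15.55
ee_pos: [0.4398, -0.0989, 0.1127]
ee_rot: [3.141, 0.001, 1.961]
contact_force: [0.0, 0.5, 0.6]
grip_width: 0.548
grip_force: 0.0
```

```bash
python3 plan.py 439.3,-98.8,64,112.3 ; python3 - <<'E'
from m import *
c=optics.read_camera("scene"); comps(c,.078,.1,30,box=(.3,.65,-.25,.2)); comps(c,.045,.058,100,box=(.3,.65,-.25,.2))
E
```

```text
t 15.6 pos [439.8 -98.9 112.7] rpy [1.7996e+02 4.0000e-02 1.1235e+02] F [0.  0.5 0.6] grip 46.6 0.0 j7 0.62
439.3,-98.8,64,112.3 turn 0.05 then tool [ 0.3 -0.5 48.7] n40 1 per row [ 0.3 -0.5 48.7]
c [ 313.3 -222.2] size [24.5 29.7] ang 9.1 mean [ 313.9 -222.7   83.9] 76
c [441.3 -97.9] size [25.9 26.8] ang 56.7 mean [443.2 -96.2  84.3] 108
c [ 556.3 -181.5] size [27.7 26. ] ang 88.9 mean [ 558.2 -180.    84.3] 127
c [435.6 107.1] size [28.5 27.2] ang 68.6 mean [437.8 107.3  84.3] 138
c [558.3   2.6] size [27.7 27. ] ang 61.2 mean [562.1   5.2  89.4] 216
c [ 321.3 -224.9] size [54. 55.] ang 31.5 mean [ 329.8 -220.3   51. ] 220
c [441.6 -96.8] size [71.1 66.2] ang 21.3 mean [449.1 -92.4  50.9] 489
c [ 555.8 -181. ] size [66.6 69.6] ang 74.3 mean [ 565.  -174.8   51. ] 554
c [438.4 107.7] size [62.7 67.7] ang 19.0 mean [445.3 109.9  50.1] 452
c [562.8   6.5] size [45.5 54.4] ang 32.8 mean [568.9   8.8  52.2] 333
```

{"fn": "play_rows", "kwargs": {
  "moves": [
    [[0,0,0.02,0,0],[0,0,0.018,0,0],[0,0,0.008,0,0],[0,0,0.0025,0,0],[0,0,0,0,-0.2],[0,0,0,0,-0.4],[0,0,0,0,-1],[0,0,0,0,-1],[0,0,0,0,-1],[0,0,0,0,-1]]
  ]
}}

```text
clock: 16.6
ee_pos: [0.4399, -0.0991, 0.0643]
ee_rot: [3.14, 0.0, 1.96]
contact_force: [-1.0, -0.5, 7.0]
grip_width: 0.306
grip_force: 39.7
```

{"fn": "play_rows", "kwargs": {
  "moves": [
    [[0,0,-0.005,0,-1],[0,0,-0.015,0,-1],[0,0,-0.03,0,-1],[0,0,-0.03,0,-1],[0,0,-0.03,0,-1],[0,0,-0.03,0,-1],[0,0,-0.02,4.2,-1],[0,0,-0.005,6,-1],[0,0,0,4,-1],[0,0,0,0,-1],[0,0,0,0,-1]]
  ]
}}

```text
clock: 17.7
ee_pos: [0.4386, -0.0991, 0.228]
ee_rot: [-3.141, -0.0, 1.715]
contact_force: [-0.5, -0.5, -3.6]
grip_width: 0.311
grip_force: 40.1
```

```bash
python3 plan.py 596,268.5,228,98.1 ; python3 - <<'E'
from m import *
c=optics.read_camera("scene"); print("sq held");comps(c,.20,.228,80,box=(.36,.5,-.18,0)); print("sq sides");comps(c,.165,.2,80,box=(.36,.5,-.18,0))
E
```

```text
t 17.7 pos [438.6 -99.1 228. ] rpy [-1.7994e+02 -1.0000e-02  9.8240e+01] F [-0.5 -0.5 -3.6] grip 26.4 40.1 j7 0.29
596,268.5,228,98.1 turn 0.14 then tool [341.7 207.6  -0. ] n40 10 per row [34.2 20.8 -0. ]
sq held
c [441.2 -96.6] size [66.4 67.3] ang 7.2 mean [452.8 -89.2 212.2] 716
sq sides
c [454.3 -81. ] size [47.3 89.1] ang 49.1 mean [461.6 -85.2 183.5] 681
```

{"fn": "play_rows", "kwargs": {
  "moves": [
    [[0.01,0.006,0,0,-1],[0.02,0.012,0,0,-1],[0.03,0.018,0,0,-1],[0.03,0.018,0,0,-1],[0.03,0.018,0,0,-1],[0.03,0.018,0,0,-1],[0.03,0.018,0,0,-1],[0.03,0.018,0,0,-1],[0.03,0.018,0,0,-1],[0.03,0.018,0,0,-1],[0.03,0.018,0,0,-1]]
  ]
}}

```text
clock: 18.85
ee_pos: [0.5748, 0.2262, 0.2274]
ee_rot: [-3.14, -0.0, 1.715]
contact_force: [0.4, 0.1, -2.8]
grip_width: 0.312
grip_force: 40.0
```

{"fn": "play_rows", "kwargs": {
  "moves": [
    [[0.025,0.015,0,0,-1],[0.011,0.007,0,0,-1],[0.0046,0.0027,0.005,0,-1],[0,0,0.015,0,-1],[0,0,0.01,0,-1],[0,0,0.005,0,-1],[0,0,0,0,-1],[0,0,0,0,-1]]
  ]
}}

```text
clock: 19.65
ee_pos: [0.5937, 0.2669, 0.1937]
ee_rot: [3.141, -0.0, 1.712]
contact_force: [-0.5, 0.4, -3.0]
grip_width: 0.309
grip_force: 40.2
```

```bash
python3 plan.py 593.3,267,76,98.1 ; python3 - <<'E'
from m import *
c=optics.read_camera("scene"); print("sq held");comps(c,.17,.192,80,box=(.52,.68,.2,.34)); print("rim"); comps(c,.115,.124,200,box=(.43,.68,.19,.5))
E
```

```text
t 19.6 pos [593.7 266.9 193.7] rpy [ 1.7998e+02 -1.0000e-02  9.8100e+01] F [-0.5  0.4 -3. ] grip 26.2 40.2 j7 -0.19
593.3,267,76,98.1 turn 0.0 then tool [  0.2  -0.4 117.7] n40 1 per row [  0.2  -0.4 117.7]
sq held
c [594.5 267.4] size [69.8 67.8] ang 8.0 mean [606.4 269.5 179.6] 1347
rim
c [549.1 338.6] size [177.  248.2] ang 7.7 mean [570.4 361.  119. ] 2813
```

{"fn": "play_rows", "kwargs": {
  "moves": [
    [[0,-0.0005,0.01,0,-1],[0,0,0.02,0,-1],[0,0,0.02,0,-1],[0,0,0.02,0,-1],[0,0,0.02,0,-1],[0,0,0.015,0,-1],[0,0,0.006,0,-1],[0,0,0.003,0,-1],[0,0,0.002,0,-1],[0,0,0.001,0,-1],[0,0,0.001,0,-1],[0,0,0,0,-1]]
  ]
}}

```text
clock: 20.9
ee_pos: [0.5933, 0.2671, 0.0757]
ee_rot: [3.141, -0.0, 1.713]
contact_force: [-0.5, 1.0, -2.8]
grip_width: 0.313
grip_force: 40.1
```

{"fn": "play_rows", "kwargs": {
  "moves": [
    [[0,0,0.001,0,-1],[0,0,0.001,0,-1],[0,0,0,0,-1],[0,0,0,0,-1]]
  ]
}}

```text
clock: 21.3
ee_pos: [0.5928, 0.267, 0.0731]
ee_rot: [-3.141, 0.0, 1.713]
contact_force: [-0.7, -0.3, -4.4]
grip_width: 0.308
grip_force: 40.4
```

{"fn": "play_rows", "kwargs": {
  "moves": [
    [[0,0,0.001,0,-1],[0,0,0.001,0,-1],[0,0,0,0,-1],[0,0,0,0,-1]]
  ]
}}

```text
clock: 21.7
ee_pos: [0.5931, 0.2671, 0.0725]
ee_rot: [3.141, -0.001, 1.713]
contact_force: [-7.1, -2.4, 6.1]
grip_width: 0.308
grip_force: 43.0
```

{"fn": "play_rows", "kwargs": {
  "moves": [
    [[0,0,-0.0005,0,-0.3],[0,0,0,0,-0.15],[0,0,0,0,-0.1],[0,0,0,0,-0.1],[0,0,-0.005,0,-0.1],[0,0,-0.02,0,-0.1],[0,0,-0.035,0,-0.1],[0,0,-0.035,0,-0.1],[0,0,-0.035,0,-0.1],[0,0,-0.01,0,0.1],[0,0,0,0,0.1],[0,0,0,0,0.1]]
  ]
}}

```text
clock: 22.9
ee_pos: [0.593, 0.267, 0.2109]
ee_rot: [-3.141, 0.0, 1.712]
contact_force: [-0.3, -0.1, -0.5]
grip_width: 0.551
grip_force: 0.0
```

```bash
python3 plan.py 433.8,106.3,212,98.1; python3 - <<'E'
from m import *
c=optics.read_camera("scene"); comps(c,.078,.1,30,box=(.3,.65,-.25,.2)); print("crate");comps(c,.083,.099,60,box=(.5,.65,.23,.46))
E
```

```text
t 22.9 pos [593.  267.  210.9] rpy [-1.7997e+02  1.0000e-02  9.8120e+01] F [-0.3 -0.1 -0.5] grip 46.9 0.0 j7 -0.2
433.8,106.3,212,98.1 turn 0.02 then tool [-136.6 -180.2   -1.1] n40 6 per row [-22.8 -30.   -0.2]
c [ 314.4 -224.3] size [26.2 26.1] ang 77.7 mean [ 314.1 -222.8   83.9] 75
c [ 556.  -181.9] size [27.8 26.4] ang 0.7 mean [ 558.1 -179.8   84.2] 127
c [435.4 106.6] size [27.9 28.7] ang 71.0 mean [437.5 107.2  84.4] 136
c [558.6   3.6] size [28.  26.5] ang 10.2 mean [562.3   5.4  89.6] 215
crate
c [591.8 267.2] size [28.8 26.6] ang 74.2 mean [592.8 267.5  93.3] 196
c [541.  453.5] size [81.2  1.8] ang 7.8 mean [539.1 453.2  91.5] 162
c [577.4 380.7] size [24.9 28.2] ang 3.1 mean [578.6 380.3  93.5] 199
c [632.8 356.9] size [  9.4 206.8] ang 6.9 mean [632.3 362.   91.1] 1386
```

{"fn": "play_rows", "kwargs": {
  "moves": [
    [[-0.01,-0.013,0,0,0.1],[-0.022,-0.029,0,0,0.1],[-0.022,-0.029,0,0,0.1],[-0.022,-0.029,0,0,0.1],[-0.022,-0.029,0,0,0.1],[-0.022,-0.029,0,0,0.1],[-0.0116,-0.0152,0,0,0.1],[-0.005,-0.007,0,0,0.1],[0,0,0.03,0,0.1],[0,0,0.04,0,0.1],[0,0,0.03,0,0.1],[0,0,0.01,0,0.1]]
  ]
}}

```text
clock: 24.15
ee_pos: [0.4319, 0.106, 0.0983]
ee_rot: [-3.136, 0.002, 1.713]
contact_force: [-0.1, -0.1, 0.2]
grip_width: 0.548
grip_force: 0.0
```

{"fn": "play_rows", "kwargs": {
  "moves": [
    [[0,0,0.018,0,0],[0,0,0.01,0,0],[0,0,0.005,0,0],[0,0,0.002,0,0],[0,0,0,0,-0.2],[0,0,0,0,-0.4],[0,0,0,0,-1],[0,0,0,0,-1],[0,0,0,0,-1],[0,0,0,0,-1]]
  ]
}}

```text
clock: 25.15
ee_pos: [0.4345, 0.1065, 0.0676]
ee_rot: [3.14, -0.001, 1.713]
contact_force: [-1.3, -0.9, 6.6]
grip_width: 0.309
grip_force: 39.4
```

{"fn": "play_rows", "kwargs": {
  "moves": [
    [[0,0,-0.005,0,-1],[0,0,-0.015,0,-1],[0,0,-0.03,0,-1],[0,0,-0.03,0,-1],[0,0,-0.03,0,-1],[0,0,-0.03,0,-1],[0,0,-0.015,0,-1],[0,0,-0.005,0,-1],[0,0,0,0,-1],[0,0,0,0,-1]]
  ]
}}

```text
clock: 26.15
ee_pos: [0.4333, 0.1061, 0.2256]
ee_rot: [-3.14, 0.001, 1.713]
contact_force: [-0.8, -0.7, -3.2]
grip_width: 0.306
grip_force: 40.0
```

```bash
python3 plan.py 502.5,401.5,226,98.1 ; python3 - <<'E'
from m import *
c=optics.read_camera("scene"); print("jar held");comps(c,.19,.215,80,box=(.36,.5,.03,.2)); 
E
```

```text
t 26.1 pos [433.3 106.1 225.6] rpy [-1.7989e+02  3.0000e-02  9.8120e+01] F [-0.8 -0.7 -3.2] grip 26.0 40.0 j7 -0.17
502.5,401.5,226,98.1 turn 0.02 then tool [282.7 110.1  -0.4] n40 8 per row [35.3 13.8 -0. ]
jar held
c [439.2 107.8] size [63.6 69.1] ang 20.1 mean [450.2 111.6 203.8] 745
```

{"fn": "play_rows", "kwargs": {
  "moves": [
    [[0.01,0.004,0,0,-1],[0.02,0.008,0,0,-1],[0.03,0.0115,0,0,-1],[0.03,0.0115,0,0,-1],[0.03,0.0115,0,0,-1],[0.03,0.0115,0,0,-1],[0.03,0.0115,0,0,-1],[0.03,0.0115,0,0,-1],[0.03,0.0115,0,0,-1],[0.025,0.0097,0,0,-1],[0.012,0.0045,0,0,-1],[0.0057,0.002,0,0,-1]]
  ]
}}

```text
clock: 27.4
ee_pos: [0.5001, 0.4055, 0.2247]
ee_rot: [-3.139, 0.0, 1.717]
contact_force: [-0.4, -0.5, -2.5]
grip_width: 0.311
grip_force: 40.0
```

{"fn": "play_rows", "kwargs": {
  "moves": [
    [[0,0,0.01,0,-1],[0,0,0.02,0,-1],[0,0,0.005,0,-1],[0,0,0,0,-1],[0,0,0,0,-1]]
  ]
}}

```text
clock: 27.9
ee_pos: [0.5019, 0.4013, 0.1923]
ee_rot: [3.141, -0.0, 1.712]
contact_force: [-0.2, -0.5, -2.6]
grip_width: 0.312
grip_force: 39.9
```

```bash
python3 plan.py 501.0,401.6,76,98.1 ; python3 - <<'E'
from m import *
c=optics.read_camera("scene"); print("jar held");comps(c,.16,.185,80,box=(.4,.6,.33,.48)); comps(c,.115,.124,200,box=(.43,.68,.19,.5))
E
```

```text
t 27.9 pos [501.9 401.3 192.3] rpy [ 1.7998e+02 -2.0000e-02  9.8090e+01] F [-0.2 -0.5 -2.6] grip 26.5 39.9 j7 -0.48
501.0,401.6,76,98.1 turn -0.01 then tool [  0.4  -0.8 116.3] n40 1 per row [  0.4  -0.8 116.3]
jar held
c [507.7 400.5] size [70.2 59.8] ang 88.6 mean [517.9 400.  172.1] 1208
c [549.3 338.6] size [175.4 248.1] ang 7.9 mean [574.4 347.  119. ] 2760
```

{"fn": "play_rows", "kwargs": {
  "moves": [
    [[0,-0.0008,0.01,0,-1],[0,0,0.02,0,-1],[0,0,0.02,0,-1],[0,0,0.02,0,-1],[0,0,0.02,0,-1],[0,0,0.012,0,-1],[0,0,0.006,0,-1],[0,0,0.003,0,-1],[0,0,0.002,0,-1],[0,0,0,0,-1],[0,0,0,0,-1]]
  ]
}}

```text
clock: 29.05
ee_pos: [0.5012, 0.4017, 0.0795]
ee_rot: [3.141, -0.001, 1.713]
contact_force: [0.2, 0.7, -3.9]
grip_width: 0.307
grip_force: 40.0
```

{"fn": "play_rows", "kwargs": {
  "moves": [
    [[0,0,0.001,0,-1],[0,0,0.001,0,-1],[0,0,0.001,0,-1],[0,0,0,0,-1],[0,0,0,0,-1]]
  ]
}}

```text
clock: 29.55
ee_pos: [0.5011, 0.4016, 0.0762]
ee_rot: [3.141, -0.0, 1.712]
contact_force: [-0.2, 0.3, 2.5]
grip_width: 0.307
grip_force: 41.8
```

{"fn": "play_rows", "kwargs": {
  "moves": [
    [[0,0,0.0003,0,-0.3],[0,0,0,0,-0.15],[0,0,0,0,-0.1],[0,0,0,0,-0.1],[0,0,-0.005,0,-0.1],[0,0,-0.02,0,-0.1],[0,0,-0.035,0,-0.1],[0,0,-0.035,0,-0.1],[0,0,-0.035,0,-0.1],[0,0,-0.01,0,0.1],[0,0,0,0,0.1],[0,0,0,0,0.1]]
  ]
}}

```text
clock: 30.75
ee_pos: [0.5002, 0.4012, 0.2142]
ee_rot: [-3.14, 0.001, 1.713]
contact_force: [-0.4, 0.1, -0.3]
grip_width: 0.543
grip_force: 0.0
```

```bash
python3 plan.py 557,2.8,215,98.1; python3 - <<'E'
from m import *
c=optics.read_camera("scene"); comps(c,.078,.1,30,box=(.3,.65,-.25,.2)); print("crate");comps(c,.083,.099,60,box=(.46,.65,.23,.46))
E
```

```text
t 30.8 pos [500.2 401.2 214.2] rpy [-1.799e+02  5.000e-02  9.813e+01] F [-0.4  0.1 -0.3] grip 46.1 0.0 j7 -0.48
557,2.8,215,98.1 turn 0.03 then tool [-4.025e+02  1.000e-01 -8.000e-01] n40 11 per row [-36.6   0.   -0.1]
c [ 312.7 -223.2] size [23.3 28.3] ang 6.5 mean [ 313.4 -222.7   83.7] 77
c [ 557.1 -181.9] size [29.3 28.6] ang 11.6 mean [ 558.  -179.9   84.3] 128
c [559.2   3.4] size [27.6 27.1] ang 2.1 mean [562.4   5.5  89.5] 218
crate
c [473.  323.3] size [  7.6 188.2] ang 7.9 mean [472.7 324.2  91. ] 927
c [521.6 450.7] size [124.   2.] ang 7.9 mean [520.8 450.6  91.6] 238
c [502.  400.8] size [27.8 27.6] ang 16.7 mean [505.5 400.8  91.5] 270
c [591.4 267.5] size [28.  27.8] ang 53.0 mean [592.7 267.5  93.2] 196
c [577.9 380.3] size [24.6 27.9] ang 19.7 mean [578.7 380.3  93.6] 199
c [633. 357.] size [  8.6 206.9] ang 7.1 mean [632.3 362.6  91. ] 1403
```

{"fn": "play_rows", "kwargs": {
  "moves": [
    [[-0.01,0,0,0,0.1],[-0.025,0,0,0,0.1],[-0.04,0,0,0,0.1],[-0.04,0,0,0,0.1],[-0.04,0,0,0,0.1],[-0.04,0,0,0,0.1],[-0.04,0,0,0,0.1],[-0.04,0,0,0,0.1],[-0.04,0,0,0,0.1],[-0.04,0,0,0,0.1],[-0.03,0,0,0,0.1],[-0.0125,0,0,0,0.1]]
  ]
}}

```text
clock: 32.0
ee_pos: [0.5563, 0.003, 0.2147]
ee_rot: [-3.14, 0.001, 1.707]
contact_force: [0.2, -0.1, -0.2]
grip_width: 0.552
grip_force: 0.0
```

{"fn": "play_rows", "kwargs": {
  "moves": [
    [[-0.005,0,0,0,0.1],[0,0,0.03,0,0.1],[0,0,0.04,0,0.1],[0,0,0.02,0,0.1],[0,0,0.01,0,0.1],[0,0,0,0,0.1],[0,0,0,0,0.1]]
  ]
}}

```text
clock: 32.7
ee_pos: [0.5583, 0.0037, 0.1164]
ee_rot: [3.141, -0.0, 1.714]
contact_force: [0.2, 0.5, 0.2]
grip_width: 0.552
grip_force: 0.0
```

```bash
python3 plan.py 557,2.8,72,98.1; python3 - <<'E'
from m import *
c=optics.read_camera("scene"); comps(c,.078,.1,30,box=(.45,.65,-.15,.2))
E
```

```text
t 32.7 pos [558.3   3.7 116.4] rpy [179.94  -0.    98.18] F [0.2 0.5 0.2] grip 47.0 0.0 j7 0.24
557,2.8,72,98.1 turn 0.08 then tool [-0.7 -1.4 44.4] n40 1 per row [-0.7 -1.4 44.4]
c [559.2   3.5] size [27.1 25.9] ang 69.1 mean [562.8   5.9  89.4] 203
```

{"fn": "play_rows", "kwargs": {
  "moves": [
    [[0,-0.001,0.02,0,0],[0,0,0.015,0,0],[0,0,0.007,0,0],[0,0,0.0025,0,0],[0,0,0,0,-0.2],[0,0,0,0,-0.4],[0,0,0,0,-1],[0,0,0,0,-1],[0,0,0,0,-1],[0,0,0,0,-1]]
  ]
}}

```text
clock: 33.75
ee_pos: [0.5573, 0.0028, 0.0716]
ee_rot: [3.14, 0.0, 1.713]
contact_force: [0.4, 0.9, 3.0]
grip_width: 0.316
grip_force: 40.0
```

{"fn": "play_rows", "kwargs": {
  "moves": [
    [[0,0,-0.005,0,-1],[0,0,-0.015,0,-1],[0,0,-0.03,0,-1],[0,0,-0.03,0,-1],[0,0,-0.03,0,-1],[0,0,-0.03,0,-1],[0,0,-0.02,0,-1],[0,0,-0.005,0,-1],[0,0,0,0,-1],[0,0,0,0,-1]]
  ]
}}

```text
clock: 34.75
ee_pos: [0.556, 0.0029, 0.2348]
ee_rot: [-3.14, -0.0, 1.713]
contact_force: [0.8, 0.4, -2.8]
grip_width: 0.311
grip_force: 39.9
```

```bash
python3 plan.py 513.3,318.3,236,98.1 ; python3 - <<'E'
from m import *
c=optics.read_camera("scene"); print("held");comps(c,.165,.215,80,box=(.5,.62,-.06,.07))
E
```

```text
t 34.8 pos [556.    2.9 234.8] rpy [-1.7988e+02 -1.0000e-02  9.8120e+01] F [ 0.8  0.4 -2.8] grip 26.4 39.9 j7 0.19
513.3,318.3,236,98.1 turn 0.02 then tool [318.3   2.1  -1.2] n40 8 per row [39.8  0.3 -0.2]
held
c [567.    8.3] size [35.9 56.2] ang 26.5 mean [574.2  13.  191.8] 918
```

{"fn": "play_rows", "kwargs": {
  "moves": [
    [[0.01,0,0,0,-1],[0.02,0,0,0,-1],[0.035,0.0003,0,0,-1],[0.035,0.0003,0,0,-1],[0.035,0.0003,0,0,-1],[0.035,0.0003,0,0,-1],[0.035,0.0003,0,0,-1],[0.035,0.0003,0,0,-1],[0.035,0.0003,0,0,-1],[0.025,0,0,0,-1],[0.012,0,0,0,-1],[0.0063,0,0,0,-1]]
  ]
}}

```text
clock: 36.0
ee_pos: [0.513, 0.3195, 0.235]
ee_rot: [-3.14, 0.001, 1.714]
contact_force: [0.7, -0.6, -2.7]
grip_width: 0.315
grip_force: 39.8
```

{"fn": "play_rows", "kwargs": {
  "moves": [
    [[0,0,0.01,0,-1],[0,0,0.02,0,-1],[0,0,0.03,0,-1],[0,0,0.03,0,-1],[0,0,0.03,0,-1],[0,0,0.017,0,-1],[0,0,0.007,0,-1],[0,0,0.003,0,-1],[0,0,0.002,0,-1],[0,0,0,0,-1],[0,0,0,0,-1]]
  ]
}}

```text
clock: 37.1
ee_pos: [0.5144, 0.3185, 0.088]
ee_rot: [3.14, -0.001, 1.712]
contact_force: [1.1, 0.3, -2.9]
grip_width: 0.315
grip_force: 39.7
```

{"fn": "play_rows", "kwargs": {
  "moves": [
    [[0,0,0.002,0,-1],[0,0,0.001,0,-1],[0,0,0.001,0,-1],[0,0,0.001,0,-1],[0,0,0,0,-1],[0,0,0,0,-1]]
  ]
}}

```text
clock: 37.7
ee_pos: [0.5138, 0.3182, 0.0819]
ee_rot: [-3.141, 0.0, 1.713]
contact_force: [-0.3, 0.1, -2.4]
grip_width: 0.308
grip_force: 39.7
```

{"fn": "play_rows", "kwargs": {
  "moves": [
    [[0,0,0.001,0,-1],[0,0,0.0007,0,-1],[0,0,0,0,-1],[0,0,0,0,-1]]
  ]
}}

```text
clock: 38.1
ee_pos: [0.5138, 0.3182, 0.0802]
ee_rot: [-3.141, 0.0, 1.713]
contact_force: [0.4, -0.2, -2.7]
grip_width: 0.311
grip_force: 39.7
```

{"fn": "play_rows", "kwargs": {
  "moves": [
    [[0,0,0.0005,0,-1],[0,0,0.0005,0,-1],[0,0,0,0,-1],[0,0,0,0,-1]]
  ]
}}

```text
clock: 38.5
ee_pos: [0.514, 0.3183, 0.0796]
ee_rot: [3.141, -0.0, 1.713]
contact_force: [0.4, -1.3, 0.4]
grip_width: 0.31
grip_force: 40.1
```

{"fn": "play_rows", "kwargs": {
  "moves": [
    [[0,0,0,0,-0.3],[0,0,0,0,-0.15],[0,0,0,0,-0.1],[0,0,0,0,-0.1],[0,0,-0.005,0,-0.1],[0,0,-0.02,0,-0.1],[0,0,-0.035,0,-0.1],[0,0,-0.035,0,-0.1],[0,0,-0.035,0,-0.1],[0,0,-0.015,0,0.1],[0,0,0,0,0.1],[0,0,0,0,0.1]]
  ]
}}

```text
clock: 39.7
ee_pos: [0.5137, 0.3182, 0.2241]
ee_rot: [-3.142, -0.0, 1.713]
contact_force: [-0.7, 1.1, -0.2]
grip_width: 0.55
grip_force: 0.0
```

```bash
python3 plan.py 520.8,-329.5,225,10.2; python3 - <<'E'
from m import *
c=optics.read_camera("scene"); cv2.imwrite("pics/s4.png",c["image"])
print("crate");comps(c,.083,.108,60,box=(.46,.65,.23,.46))
print("knob"); comps(c,.12,.16,30,box=(.4,.65,-.42,-.25)); print("bridge");comps(c,.07,.082,60,box=(.35,.7,-.42,-.25))
c=optics.read_camera("top"); print("top");print("knob"); comps(c,.12,.16,30,box=(.4,.65,-.42,-.25)); comps(c,.07,.082,60,box=(.35,.7,-.42,-.25))
E
```

```text
t 39.7 pos [513.7 318.2 224.1] rpy [-1.800e+02 -1.000e-02  9.812e+01] F [-0.7  1.1 -0.2] grip 46.8 0.0 j7 -0.37
520.8,-329.5,225,10.2 turn 87.92 then tool [-107.8  638.7   -0.9] n40 17 per row [-6.3 37.6 -0.1]
crate
c [497.8 330.6] size [ 59.6 196.2] ang 8.0 mean [481.2 323.3  95.8] 1830
c [525.  451.3] size [130.2   2.2] ang 7.7 mean [523.5 451.   96.2] 384
c [503.2 400.5] size [26.2 27.6] ang 33.1 mean [505.5 400.6  91.2] 274
c [591.7 267.3] size [29.4 26.3] ang 84.7 mean [592.7 267.5  93.3] 196
c [633.  356.1] size [  8.8 208.8] ang 7.0 mean [632.3 362.5  95.6] 2233
c [577.6 380.6] size [25.6 28.3] ang 9.9 mean [578.7 380.3  93.6] 199
knob
c [ 521.6 -328.2] size [37.1 24.9] ang 10.2 mean [ 526.8 -324.6  133.9] 227
c [ 581.6 -315.1] size [17.4 28.1] ang 86.2 mean [ 586.9 -313.9  133.7] 71
bridge
c [ 523.  -333.8] size [283.1  42.9] ang 10.5 mean [ 542.5 -322.5   75.2] 811
top
knob
c [ 579.3 -318.7] size [27. 19.] ang 11.0 mean [ 580.3 -318.1  134.2] 97
c [ 520.1 -330.5] size [34.4 24.4] ang 12.4 mean [ 518.8 -328.3  139.5] 193
c [ 605.1 -314.5] size [106.   26.5] ang 10.6 mean [ 612.3 -310.9   75.9] 394
c [ 461.9 -339.7] size [161.6  27.7] ang 12.2 mean [ 442.6 -343.2   76.3] 599
```

View pics/s4.png

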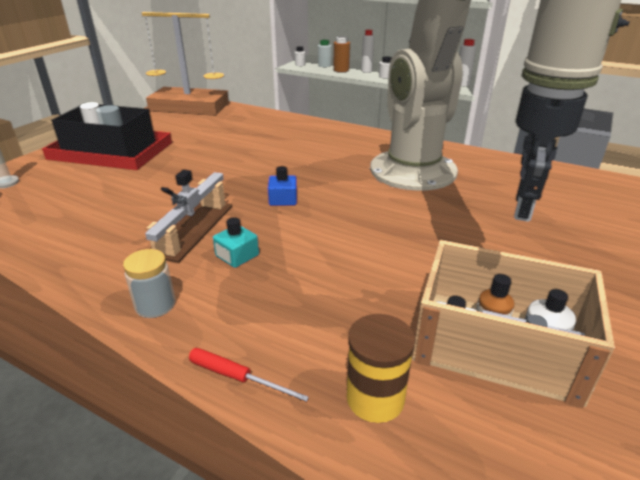

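{"fn": "play_rows", "kwargs": {
  "moves": [
    [[0,0,0,8,0.1],[0,0,0,8,0.1],[0,0,0,8,0.1],[0,0,0,8,0.1],[0,0,0,8,0.1],[0,0,0,8,0.1],[0,0,0,8,0.1],[0,0,0,8,0.1],[0,0,0,8,0.1],[0,0,0,8,0.1],[0,0,0,7.9,0.1],[-0.0015,0.01,0,0,0.1]]
  ]
}}

```text
clock: 41.0
ee_pos: [0.513, 0.3091, 0.2226]
ee_rot: [3.14, 0.002, 0.179]
contact_force: [-0.4, 0.9, -1.1]
grip_width: 0.546
grip_force: 0.0
```

{"fn": "play_rows", "kwargs": {
  "moves": [
    [[-0.004,0.025,0,0,0.1],[-0.0068,0.04,0,0,0.1],[-0.0068,0.04,0,0,0.1],[-0.0068,0.04,0,0,0.1],[-0.0068,0.04,0,0,0.1],[-0.0068,0.04,0,0,0.1],[-0.0068,0.04,0,0,0.1],[-0.0068,0.04,0,0,0.1],[-0.0068,0.04,0,0,0.1],[-0.0068,0.04,0,0,0.1],[-0.0068,0.04,0,0,0.1]]
  ]
}}

```text
clock: 42.1
ee_pos: [0.5176, -0.125, 0.2237]
ee_rot: [-3.141, 0.001, 0.183]
contact_force: [1.0, -0.1, 0.7]
grip_width: 0.551
grip_force: 0.0
```

{"fn": "play_rows", "kwargs": {
  "moves": [
    [[-0.0068,0.04,0,0,0.1],[-0.0068,0.04,0,0,0.1],[-0.0068,0.04,0,0,0.1],[-0.0068,0.04,0,0,0.1],[-0.005,0.03,0,0,0.1],[-0.0021,0.0137,0,0,0.1],[0,0,0.01,0,0.1],[0,0,0.03,0,0.1],[0,0,0.02,0,0.1],[0,0,0,0,0.1],[0,0,0,0,0.1]]
  ]
}}

```text
clock: 43.2
ee_pos: [0.5209, -0.3285, 0.164]
ee_rot: [-3.141, 0.001, 0.181]
contact_force: [-0.2, -0.7, -0.2]
grip_width: 0.551
grip_force: 0.0
```

```bash
python3 plan.py 520.9,-329.3,118,10.2
```

```text
t 43.2 pos [ 520.9 -328.5  164. ] rpy [-1.7995e+02  6.0000e-02  1.0360e+01] F [-0.2 -0.7 -0.2] grip 46.8 0.0 j7 -0.58
520.9,-329.3,118,10.2 turn 0.16 then tool [-0.2  0.8 46. ] n40 1 per row [-0.2  0.8 46. ]
```

{"fn": "play_rows", "kwargs": {
  "moves": [
    [[0,0.0006,0.015,0,0.1],[0,0,0.018,0,0.1],[0,0,0.009,0,0.1],[0,0,0.003,0,0],[0,0,0,0,-0.2],[0,0,0,0,-0.4],[0,0,0,0,-1],[0,0,0,0,-1],[0,0,0,0,-1],[0,0,0,0,-1]]
  ],
  "grip_force": 50
}}

```text
clock: 44.2
ee_pos: [0.5216, -0.3305, 0.1198]
ee_rot: [3.141, -0.001, 0.178]
contact_force: [-0.3, -2.4, 1.1]
grip_width: 0.246
grip_force: 52.8
```

{"fn": "play_rows", "kwargs": {
  "moves": [
    [[0,0,-0.004,0,-1],[0,0,-0.006,0,-1],[0,0,-0.006,0,-1],[0,0,-0.004,0,-1],[0,0,-0.003,0,-1],[0,0,-0.003,0,-1],[0,0,-0.004,0,-1],[0,0,-0.006,0,-1],[0,0,-0.008,0,-1],[0,0,-0.006,0,-1],[0,0,0,0,-1]]
  ]
}}

```text
clock: 45.3
ee_pos: [0.5217, -0.3306, 0.1707]
ee_rot: [3.14, -0.002, 0.178]
contact_force: [0.0, 0.3, -6.6]
grip_width: 0.247
grip_force: 51.8
```

```bash
python3 plan.py 513.8,318.3,290,8 ; python3 - <<'E'
from m import *
c=optics.read_camera("scene"); cv2.imwrite("pics/s5.png",cv2.resize(c["image"][100:280,120:320],(800,720))[:600])
comps(c,.085,.118,60,box=(.35,.7,-.42,-.25))
E
```

```text
t 45.3 pos [ 521.7 -330.6  170.7] rpy [ 1.7992e+02 -9.0000e-02  1.0220e+01] F [ 0.   0.3 -6.6] grip 21.0 51.8 j7 -0.58
513.8,318.3,290,8 turn 2.22 then tool [  82.5 -643.7 -119.3] n40 17 per row [  4.9 -37.9  -7. ]
c [ 522.3 -328. ] size [282.3  31.4] ang 9.2 mean [ 545.1 -319.2  102.7] 1212
```

View pics/s5.png

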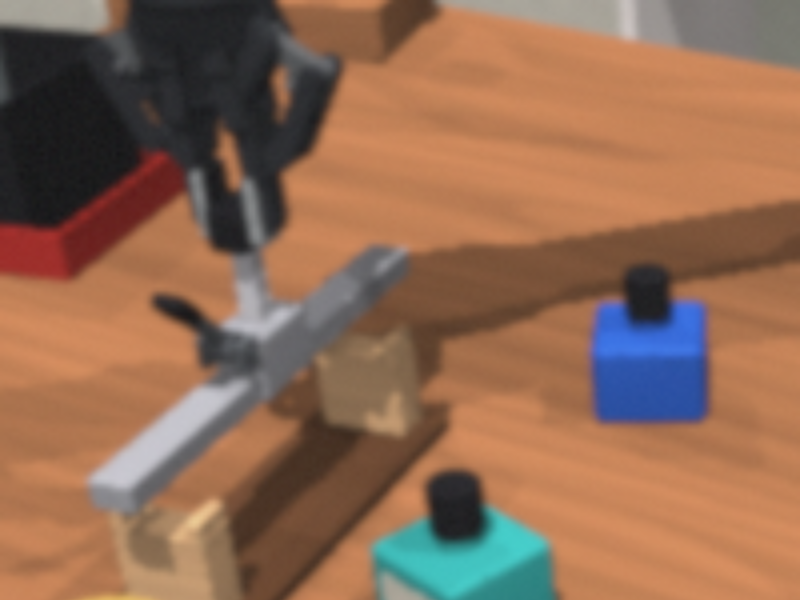

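{"fn": "play_rows", "kwargs": {
  "moves": [
    [[0,0,-0.005,0.5,-1],[0,0,-0.01,0.6,-1],[0,0,-0.02,0.6,-1],[0,0,-0.02,0.5,-1],[0,0,-0.01,0,-1],[0,0,-0.005,0,-1],[0.0013,-0.01,0,0,-1],[0.0026,-0.02,0,0,-1],[0.0039,-0.03,0,0,-1],[0.0039,-0.03,0,0,-1],[0.0038,-0.03,0,0,-1],[0.0039,-0.03,0,0,-1]]
  ]
}}

```text
clock: 46.55
ee_pos: [0.5188, -0.1765, 0.2381]
ee_rot: [-3.141, 0.002, 0.141]
contact_force: [-0.1, 0.0, -6.0]
grip_width: 0.244
grip_force: 51.7
```

{"fn": "play_rows", "kwargs": {
  "moves": [
    [[0.0038,-0.03,0,0,-1],[0.0038,-0.03,0,0,-1],[0.0038,-0.03,0,0,-1],[0.0039,-0.03,0,0,-1],[0.0038,-0.03,0,0,-1],[0.0039,-0.03,0,0,-1],[0.0038,-0.03,0,0,-1],[0.0039,-0.03,0,0,-1],[0.0038,-0.03,0,0,-1],[0.0039,-0.03,0,0,-1],[0.0038,-0.03,0,0,-1],[0.0039,-0.03,0,0,-1]]
  ]
}}

```text
clock: 47.75
ee_pos: [0.5136, 0.1858, 0.2382]
ee_rot: [3.141, 0.002, 0.141]
contact_force: [0.6, -0.3, -5.8]
grip_width: 0.249
grip_force: 51.7
```

{"fn": "play_rows", "kwargs": {
  "moves": [
    [[0.0038,-0.03,0,0,-1],[0.0039,-0.03,0,0,-1],[0.0038,-0.03,0,0,-1],[0.0032,-0.025,0,0,-1],[0.0015,-0.012,0,0,-1],[0.0008,-0.0067,0,0,-1],[0,0,0,0,-1],[0,0,0,0,-1],[0,0,0,0,-1]]
  ]
}}

```text
clock: 48.65
ee_pos: [0.5136, 0.3171, 0.2395]
ee_rot: [3.141, -0.0, 0.138]
contact_force: [-0.2, -0.1, -5.6]
grip_width: 0.244
grip_force: 51.7
```

```bash
python3 plan.py 513.8,318.3,205,8 ; python3 - <<'E'
from m import *
c=optics.read_camera("scene"); cv2.imwrite("pics/s6.png",c["image"][60:420,280:640])
comps(c,.15,.19,60,box=(.3,.7,.2,.45)); 
c=optics.read_camera("top");print("top"); comps(c,.15,.19,60,box=(.3,.7,.2,.45)); comps(c,.085,.11,40,box=(.46,.62,.22,.46)); comps(c,.115,.125,100,box=(.4,.7,.19,.49))
E
```

```text
t 48.6 pos [513.6 317.1 239.5] rpy [ 1.7998e+02 -1.0000e-02  7.8800e+00] F [-0.2 -0.1 -5.6] grip 20.8 51.7 j7 -1.86
513.8,318.3,205,8 turn -0.12 then tool [ 0.3 -1.1 34.5] n40 1 per row [ 0.3 -1.1 34.5]
c [416.7 298.5] size [80.9 13.8] ang 8.0 mean [423.2 297.6 173.4] 174
c [573.7 326.9] size [160.8  30. ] ang 9.5 mean [597.5 328.1 173.5] 1327
top
c [603.8 329.6] size [93.9 24.5] ang 8.2 mean [608.9 328.4 174.4] 440
c [451.5 308.5] size [158.2  29.8] ang 5.9 mean [437.4 304.2 174.8] 793
c [590.3 266.5] size [27.3 27.6] ang 78.1 mean [589.6 266.   93.9] 126
c [513.3 311. ] size [15.6 28.3] ang 90.0 mean [511.5 310.1 100.1] 82
c [500.8 394.5] size [26.7 16.3] ang 16.9 mean [500.4 395.2  94.2] 83
c [470.1 275.3] size [ 1.7 82.7] ang 8.0 mean [470.1 274.2  97.7] 64
c [558.  267.6] size [179.4 106.9] ang 8.2 mean [560.  248.2 120.1] 708
```

View pics/s6.png

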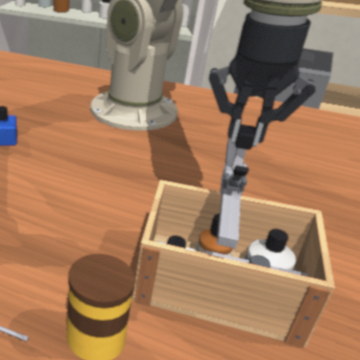

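{"fn": "play_rows", "kwargs": {
  "moves": [
    [[0,-0.001,0.008,0,-1],[0,0,0.012,0,-1],[0,0,0.008,0,-1],[0,0,0.004,0,-1],[0,0,0.002,0,-1],[0,0,0.001,0,-1],[0,0,0,0,-1],[0,0,0,0,-1]]
  ]
}}

```text
clock: 49.55
ee_pos: [0.5132, 0.32, 0.2047]
ee_rot: [-3.141, -0.001, 0.14]
contact_force: [0.6, -1.0, -6.2]
grip_width: 0.248
grip_force: 51.6
```

{"fn": "play_rows", "kwargs": {
  "moves": [
    [[0,0,0.001,0,-1],[0,0,0.001,0,-1],[0,0,0.001,0,-1],[0,0,0.001,0,-1],[0,0,0,0,-1],[0,0,0,0,-1]]
  ]
}}

```text
clock: 50.15
ee_pos: [0.513, 0.3199, 0.2007]
ee_rot: [-3.141, -0.0, 0.14]
contact_force: [-2.5, -1.6, -0.2]
grip_width: 0.246
grip_force: 52.5
```

{"fn": "play_rows", "kwargs": {
  "moves": [
    [[0,0,0.001,0,-1],[0,0,0.001,0,-1],[0,0,0.001,0,-1],[0,0,0.001,0,-1],[0,0,0,0,-1],[0,0,0,0,-1]]
  ]
}}

```text
clock: 50.75
ee_pos: [0.513, 0.3199, 0.1961]
ee_rot: [3.142, 0.0, 0.14]
contact_force: [-1.9, -0.4, -0.7]
grip_width: 0.245
grip_force: 52.6
```

{"fn": "play_rows", "kwargs": {
  "moves": [
    [[0,0,0.002,0,-1],[0,0,0.002,0,-1],[0,0,0.002,0,-1],[0,0,0.002,0,-1],[0,0,0.001,0,-1],[0,0,0.001,0,-1],[0,0,0,0,-1],[0,0,0,0,-1]]
  ]
}}

```text
clock: 51.55
ee_pos: [0.513, 0.3198, 0.1861]
ee_rot: [3.141, 0.0, 0.14]
contact_force: [-1.5, -0.6, -0.8]
grip_width: 0.241
grip_force: 52.5
```

```bash
python3 plan.py; python3 - <<'E'
from m import *
c=optics.read_camera("scene"); cv2.imwrite("pics/s7.png",cv2.resize(c["image"][150:350,400:640],(720,600)))
comps(c,.128,.142,60,box=(.3,.7,.2,.45)); c=optics.read_camera("top");print("top"); comps(c,.128,.145,60,box=(.3,.7,.2,.45))
E
```

```text
t 51.5 pos [513.  319.8 186.1] rpy [1.7999e+02 1.0000e-02 8.0200e+00] F [-1.5 -0.6 -0.8] grip 20.5 52.5 j7 -1.84
c [572.4 329. ] size [162.2  28.5] ang 9.6 mean [597.8 331.7 135.4] 1078
top
c [602.7 331.8] size [97.1 25.3] ang 9.9 mean [607.3 331.4 136.6] 413
c [437.2 308.8] size [130.8  28.4] ang 6.0 mean [432.  307.1 136.8] 657
```

View pics/s7.png

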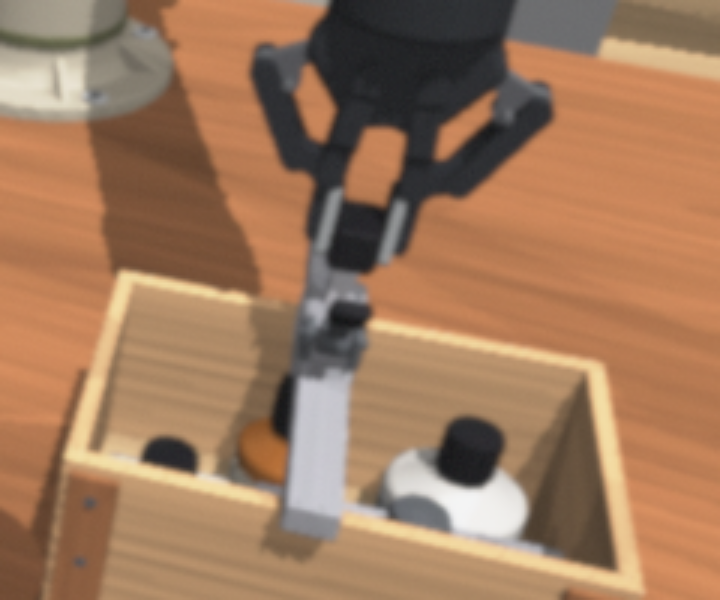

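{"fn": "play_rows", "kwargs": {
  "moves": [
    [[0,0,0.001,0,-1],[0,0,0.001,0,-1],[0,0,0,0,-1],[0,0,0,0,-1]]
  ]
}}

```text
clock: 52.05
ee_pos: [0.513, 0.3199, 0.1842]
ee_rot: [3.142, 0.0, 0.14]
contact_force: [-1.6, -1.4, -0.0]
grip_width: 0.248
grip_force: 52.7
```

{"fn": "play_rows", "kwargs": {
  "moves": [
    [[0,0,0.0005,0,-1],[0,0,0.0005,0,-1],[0,0,0,0,-1],[0,0,0,0,-1]]
  ]
}}

```text
clock: 52.45
ee_pos: [0.5129, 0.3198, 0.1832]
ee_rot: [3.142, 0.0, 0.14]
contact_force: [-2.5, -2.1, 0.8]
grip_width: 0.248
grip_force: 52.7
```

{"fn": "play_rows", "kwargs": {
  "moves": [
    [[0,0,0.0005,0,-1],[0,0,0,0,-1],[0,0,0,0,-1]]
  ]
}}

```text
clock: 52.75
ee_pos: [0.513, 0.3199, 0.1829]
ee_rot: [3.142, -0.0, 0.14]
contact_force: [-2.7, -1.2, 2.8]
grip_width: 0.247
grip_force: 52.8
```

{"fn": "play_rows", "kwargs": {
  "moves": [
    [[0,0,0.0005,0,-1],[0,0,0,0,-1],[0,0,0,0,-1]]
  ]
}}

```text
clock: 53.05
ee_pos: [0.513, 0.3199, 0.1828]
ee_rot: [-3.141, -0.0, 0.14]
contact_force: [-3.2, -2.3, 6.5]
grip_width: 0.244
grip_force: 53.4
```

{"fn": "play_rows", "kwargs": {
  "moves": [
    [[0,0,-0.0005,0,-1],[0,0,0,0,-0.4],[0,0,0,0,-0.2],[0,0,0,0,0],[0,0,0,0,0.1],[0,0,0,0,0.1],[0,0,-0.005,0,0.1],[0,0,-0.015,0,0.1],[0,0,-0.02,0,0.1],[0,0,-0.015,0,0.1],[0,0,-0.005,0,0.1]]
  ]
}}

```text
clock: 54.15
ee_pos: [0.514, 0.3202, 0.2459]
ee_rot: [-3.14, -0.004, 0.14]
contact_force: [-0.1, -0.2, -0.2]
grip_width: 0.551
grip_force: 0.0
```

{"fn": "play_rows", "kwargs": {
  "moves": [
    [[0.01,0,0,0,-0.5],[0.02,0,0,0,-1],[0.025,0,0,0,-1],[0.012,0,0,0,-1],[0.005,0,0,0,-1],[0,0,0,0,-1],[0,0,0.01,0,-1],[0,0,0.01,0,-1],[0,0,0.004,0,-1],[0,0,0,0,-1]]
  ]
}}

```text
clock: 55.15
ee_pos: [0.5832, 0.33, 0.2176]
ee_rot: [3.141, 0.002, 0.141]
contact_force: [-0.3, 0.3, 0.3]
grip_width: 0.001
grip_force: 0.0
```

```bash
python3 plan.py 584.3,329.9,160,8; python3 - <<'E'
from m import *
c=optics.read_camera("scene"); cv2.imwrite("pics/s8.png",cv2.resize(c["image"][150:350,400:640],(720,600)))
print("knob"); comps(c,.187,.208,10,box=(.47,.54,.28,.36))
E
```

```text
t 55.1 pos [583.2 330.  217.6] rpy [1.7998e+02 1.2000e-01 8.0500e+00] F [-0.3  0.3  0.3] grip 0.1 0.0 j7 -1.78
584.3,329.9,160,8 turn 0.05 then tool [ 1.   0.3 57.6] n40 1 per row [ 1.   0.3 57.6]
knob
c [514.9 311.4] size [33.4  5.5] ang 8.6 mean [518.6 311.2 197.8] 72
```

View pics/s8.png

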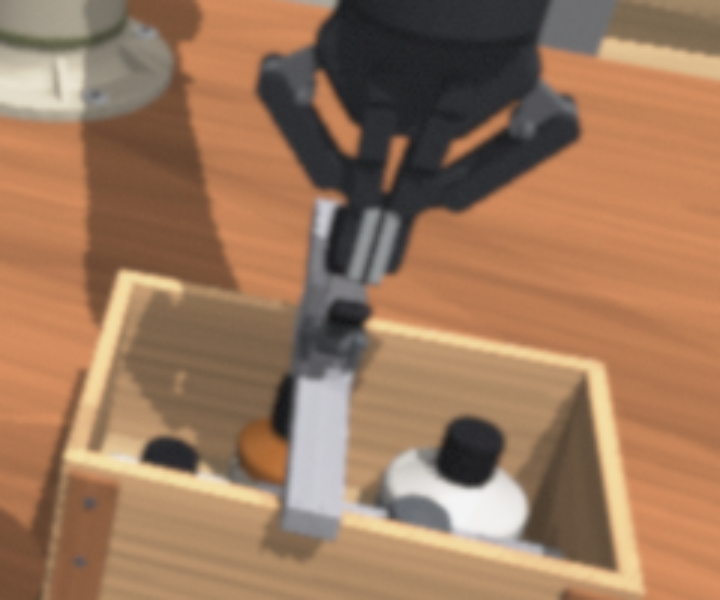

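{"fn": "play_rows", "kwargs": {
  "moves": [
    [[0,0,0.005,0,-1],[0,0,0.005,0,-1],[0,0,0.004,0,-1],[0,0,0.004,0,-1],[0,0,0.004,0,-1],[0,0,0.004,0,-1],[0,0,0.004,0,-1],[0,0,0.004,0,-1],[0,0,0,0,-1]]
  ]
}}

```text
clock: 56.1
ee_pos: [0.5837, 0.3298, 0.1839]
ee_rot: [3.141, 0.002, 0.14]
contact_force: [0.0, 0.0, 0.6]
grip_width: -0.002
grip_force: 0.3
```

{"fn": "play_rows", "kwargs": {
  "moves": [
    [[0,0,0.003,0,-1],[0,0,0.003,0,-1],[0,0,0.003,0,-1],[0,0,0.003,0,-1],[0,0,0.002,0,-1],[0,0,0.002,0,-1],[0,0,0,0,-1],[0,0,0,0,-1]]
  ]
}}

```text
clock: 56.9
ee_pos: [0.5838, 0.3298, 0.1684]
ee_rot: [3.141, 0.001, 0.14]
contact_force: [0.6, -0.5, 0.8]
grip_width: -0.0
grip_force: 0.0
```

{"fn": "play_rows", "kwargs": {
  "moves": [
    [[0,0,0.002,0,-1],[0,0,0.002,0,-1],[0,0,0.001,0,-1],[0,0,0.001,0,-1],[0,0,0.001,0,-1],[0,0,0,0,-1],[0,0,0,0,-1]]
  ]
}}

```text
clock: 57.6
ee_pos: [0.5841, 0.3299, 0.1617]
ee_rot: [3.141, 0.0, 0.14]
contact_force: [1.3, 0.6, 1.5]
grip_width: -0.002
grip_force: 0.8
```

```bash
python3 plan.py 584.3,329.9,160,8; python3 - <<'E'
from m import *
c=optics.read_camera("scene"); cv2.imwrite("pics/s9.png",cv2.resize(c["image"][190:290,460:580],(720,600)))
print("bridge"); comps(c,.128,.142,60,box=(.3,.7,.2,.45))
E
```

```text
t 57.6 pos [584.1 329.9 161.7] rpy [1.7999e+02 2.0000e-02 8.0200e+00] F [1.3 0.6 1.5] grip -0.2 0.8 j7 -1.76
584.3,329.9,160,8 turn 0.02 then tool [0.2 0.  1.7] n40 1 per row [0.2 0.  1.7]
bridge
c [574.  327.5] size [159.9  25.2] ang 9.6 mean [610.6 332.4 135.1] 832
```

View pics/s9.png

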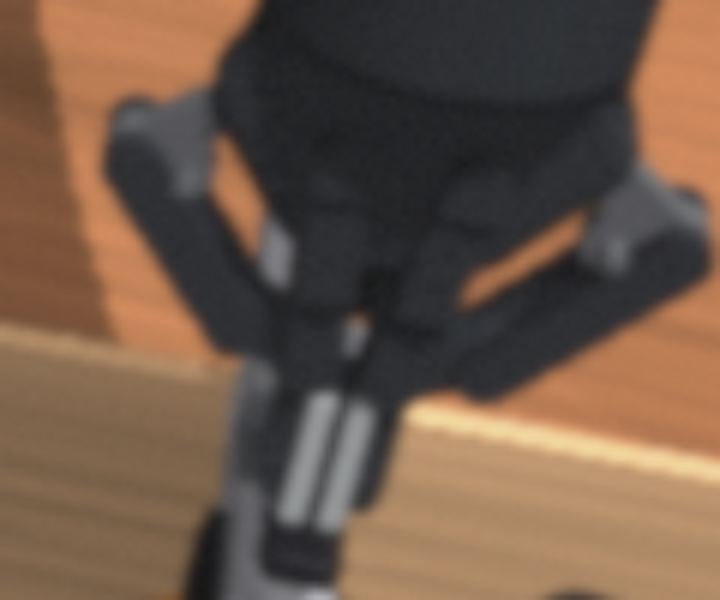

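{"fn": "play_rows", "kwargs": {
  "moves": [
    [[0,0,0.001,0,-1],[0,0,0.0005,0,-1],[0,0,0,0,-1],[0,0,0,0,-1]]
  ]
}}

```text
clock: 58.05
ee_pos: [0.5843, 0.3299, 0.161]
ee_rot: [-3.141, -0.0, 0.14]
contact_force: [-0.9, -0.5, 6.1]
grip_width: 0.003
grip_force: 3.3
```

{"fn": "play_rows", "kwargs": {
  "moves": [
    [[0,0,0.0007,0,-1],[0,0,0,0,-1],[0,0,0,0,-1]]
  ]
}}

```text
clock: 58.35
ee_pos: [0.5843, 0.33, 0.1609]
ee_rot: [-3.141, -0.001, 0.14]
contact_force: [-1.3, -1.1, 9.7]
grip_width: -0.002
grip_force: 4.9
```

{"fn": "play_rows", "kwargs": {
  "moves": [
    [[0,0,0.0006,0,-1],[0,0,0,0,-1],[0,0,0,0,-1],[0,0,-0.005,0,-1],[0,0,-0.02,0,-1],[0,0,-0.03,0,-1],[0,0,-0.02,0,-0.5],[0,0,-0.01,0,0.1],[0,0,0,0,0.1]]
  ]
}}

```text
clock: 59.25
ee_pos: [0.5846, 0.3301, 0.2449]
ee_rot: [-3.141, -0.001, 0.14]
contact_force: [0.7, 0.1, -0.5]
grip_width: 0.508
grip_force: 0.0
```

{"fn": "play_rows", "kwargs": {
  "moves": [
    [[-0.01,0,0,0,0.1],[-0.02,0,0,0,0.1],[-0.025,0,0,0,0.1],[-0.012,0,0,0,0.1],[-0.004,0,0,0,0.1],[0,0,0,0,0.1],[0,0,0,0,0.1]]
  ]
}}

```text
clock: 59.95
ee_pos: [0.5142, 0.3199, 0.2434]
ee_rot: [3.141, 0.001, 0.14]
contact_force: [0.0, 1.2, -0.3]
grip_width: 0.552
grip_force: 0.0
```

```bash
python3 plan.py 513,319.9,183,8; python3 - <<'E'
from m import *
c=optics.read_camera("scene"); cv2.imwrite("pics/s10.png",cv2.resize(c["image"][170:330,420:620],(750,600)))
print("knob"); comps(c,.185,.210,10,box=(.47,.56,.28,.36)); print("lever"); comps(c,.15,.17,15,box=(.57,.65,.28,.38))
c=optics.read_camera("top"); print("top lever"); comps(c,.15,.2,15,box=(.56,.65,.28,.38))
E
```

```text
t 60.0 pos [514.2 319.9 243.4] rpy [1.7996e+02 3.0000e-02 8.0100e+00] F [ 0.   1.2 -0.3] grip 46.9 0.0 j7 -1.86
513,319.9,183,8 turn 0.01 then tool [-1.2 -0.2 60.4] n40 1 per row [-1.2 -0.2 60.4]
knob
c [513.6 320.3] size [36.9 23.3] ang 8.6 mean [520.6 320.7 198.6] 380
lever
c [587.3 331. ] size [35.3 18.1] ang 7.0 mean [592.6 331.3 159.3] 217
top lever
c [583.8 329.6] size [37.9 19.1] ang 14.2 mean [585.5 329.8 160.9] 120
```

View pics/s10.png

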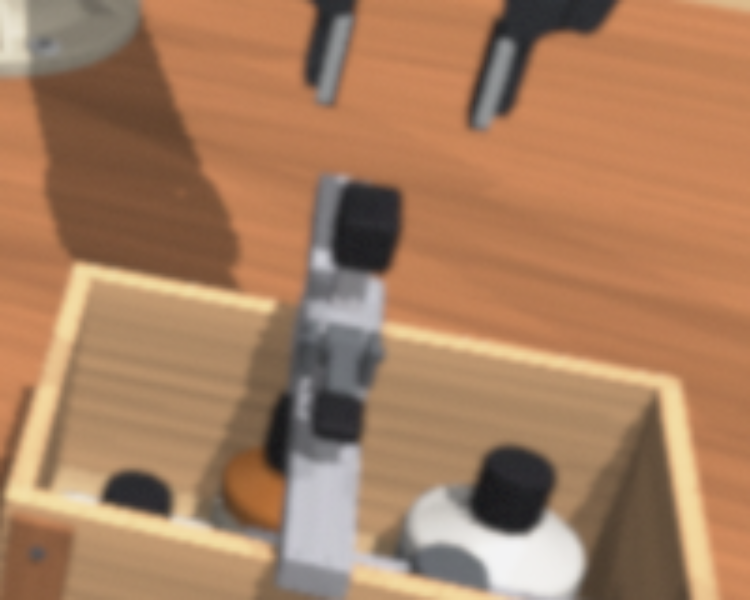

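{"fn": "play_rows", "kwargs": {
  "moves": [
    [[-0.001,0,0.015,0,0.1],[0,0,0.025,0,0.1],[0,0,0.014,0,0.1],[0,0,0.005,0,0],[0,0,0.0015,0,0],[0,0,0,0,-0.2],[0,0,0,0,-0.4],[0,0,0,0,-1],[0,0,0,0,-1],[0,0,0,0,-1],[0,0,0,0,-1]]
  ]
}}

```text
clock: 61.15
ee_pos: [0.5135, 0.32, 0.1845]
ee_rot: [-3.141, -0.002, 0.14]
contact_force: [-0.7, -1.1, 5.7]
grip_width: 0.246
grip_force: 51.0
```

{"fn": "play_rows", "kwargs": {
  "moves": [
    [[0,0,-0.002,0,-1],[0,0,-0.004,0,-1],[0,0,-0.008,0,-1],[0,0,-0.012,0,-1],[0,0,-0.015,0,-1],[0,0,-0.012,0,-1],[0,0,-0.006,0,-1],[0,0,-0.002,0,-1],[0,0,0,0,-1]]
  ]
}}

```text
clock: 62.05
ee_pos: [0.5129, 0.3199, 0.2445]
ee_rot: [-3.141, 0.0, 0.14]
contact_force: [-0.7, 0.3, -6.5]
grip_width: 0.244
grip_force: 49.6
```

```bash
python3 plan.py 521.7,-330.5,244,10.2; python3 - <<'E'
from m import *
c=optics.read_camera("scene"); print("bridge"); comps(c,.185,.21,60,box=(.3,.7,.2,.45)); print("tallcap");comps(c,.083,.108,60,box=(.49,.62,.23,.46))
E
```

```text
t 62.0 pos [512.9 319.9 244.5] rpy [-1.7999e+02  1.0000e-02  8.0200e+00] F [-0.7  0.3 -6.5] grip 20.8 49.6 j7 -1.86
521.7,-330.5,244,10.2 turn -2.18 then tool [-1.065e+02  6.417e+02  5.000e-01] n40 17 per row [-6.3 37.7  0. ]
bridge
c [426.5 301. ] size [58.2 10.3] ang 8.2 mean [435.5 300.9 194.7] 75
c [572.5 327.1] size [161.   24.8] ang 9.6 mean [605.2 330.8 194.8] 996
tallcap
c [517.2 312.7] size [28.4 17.2] ang 22.2 mean [521.  312.9  95.6] 202
c [503.2 401. ] size [25.4 28.3] ang 15.0 mean [505.8 400.6  91.4] 265
c [591.6 267.4] size [26.1 28.3] ang 14.5 mean [592.7 267.5  93.3] 196
c [538.8 453.1] size [98.1  1.9] ang 7.7 mean [537.1 452.9  96.2] 298
c [577.4 383.6] size [25.4 27.9] ang 27.3 mean [577.9 384.2  93.4] 204
```

{"fn": "play_rows", "kwargs": {
  "moves": [
    [[0,0,0,-0.7,-1],[0,0,0,-0.8,-1],[0,0,0,-0.7,-1],[-0.0017,0.01,0,0,-1],[-0.0033,0.02,0,0,-1],[-0.005,0.03,0,0,-1],[-0.005,0.03,0,0,-1],[-0.005,0.03,0,0,-1],[-0.005,0.03,0,0,-1],[-0.005,0.03,0,0,-1],[-0.005,0.03,0,0,-1],[-0.005,0.03,0,0,-1]]
  ]
}}

```text
clock: 63.3
ee_pos: [0.5155, 0.0729, 0.2446]
ee_rot: [-3.141, -0.0, 0.176]
contact_force: [0.0, -0.0, -6.7]
grip_width: 0.243
grip_force: 49.6
```

{"fn": "play_rows", "kwargs": {
  "moves": [
    [[-0.005,0.03,0,0,-1],[-0.005,0.03,0,0,-1],[-0.005,0.03,0,0,-1],[-0.005,0.03,0,0,-1],[-0.005,0.03,0,0,-1],[-0.005,0.03,0,0,-1],[-0.005,0.03,0,0,-1],[-0.005,0.03,0,0,-1],[-0.005,0.03,0,0,-1],[-0.005,0.03,0,0,-1],[-0.005,0.03,0,0,-1],[-0.005,0.03,0,0,-1]]
  ]
}}

```text
clock: 64.5
ee_pos: [0.5191, -0.2911, 0.2448]
ee_rot: [-3.142, -0.0, 0.176]
contact_force: [0.3, 0.4, -6.1]
grip_width: 0.243
grip_force: 49.6
```

{"fn": "play_rows", "kwargs": {
  "moves": [
    [[-0.004,0.025,0,0,-1],[-0.0017,0.011,0,0,-1],[-0.0008,0.0057,0,0,-1],[0,0,0.01,0,-1],[0,0,0.02,0,-1],[0,0,0.025,0,-1],[0,0,0.02,0,-1],[0,0,0.01,0,-1],[0,0,0.005,0,-1],[0,0,0,0,-1],[0,0,0,0,-1]]
  ]
}}

```text
clock: 65.6
ee_pos: [0.5225, -0.3307, 0.1555]
ee_rot: [3.141, -0.001, 0.179]
contact_force: [0.2, -0.4, -6.5]
grip_width: 0.244
grip_force: 49.8
```

```bash
python3 plan.py 521.7,-330.5,124,10.2; python3 - <<'E'
from m import *
c=optics.read_camera("scene"); print("bridge"); comps(c,.098,.118,60,box=(.35,.7,-.42,-.25)); print("posts"); comps(c,.062,.074,20,box=(.35,.7,-.42,-.25))
E
```

```text
t 65.6 pos [ 522.5 -330.7  155.5] rpy [ 1.7995e+02 -6.0000e-02  1.0240e+01] F [ 0.2 -0.4 -6.5] grip 20.7 49.8 j7 -0.56
521.7,-330.5,124,10.2 turn 0.04 then tool [-0.8 -0.3 31.5] n40 1 per row [-0.8 -0.3 31.5]
bridge
c [ 520.8 -328.3] size [284.8  29.9] ang 10.6 mean [ 544.8 -320.5  105.7] 957
posts
c [ 421.9 -325.7] size [26.8  9.6] ang 3.8 mean [ 423.4 -324.9   67.6] 38
c [ 618.8 -296. ] size [24.6 19.4] ang 12.0 mean [ 619.3 -289.4   67.4] 63
c [ 629.5 -329.4] size [ 8.7 18.5] ang 67.8 mean [ 633.  -331.1   65. ] 23
```

Aligned; lower into the saddles.

{"fn": "play_rows", "kwargs": {
  "moves": [
    [[-0.0005,0,0.006,0,-1],[0,0,0.008,0,-1],[0,0,0.007,0,-1],[0,0,0.004,0,-1],[0,0,0.002,0,-1],[0,0,0.001,0,-1],[0,0,0,0,-1],[0,0,0,0,-1]]
  ]
}}

```text
clock: 66.45
ee_pos: [0.5216, -0.3308, 0.1268]
ee_rot: [3.141, -0.0, 0.178]
contact_force: [0.0, -0.2, -7.2]
grip_width: 0.245
grip_force: 49.8
```

{"fn": "play_rows", "kwargs": {
  "moves": [
    [[0,0,0.001,0,-1],[0,0,0.001,0,-1],[0,0,0.0005,0,-1],[0,0,0,0,-1],[0,0,0,0,-1]]
  ]
}}

```text
clock: 66.95
ee_pos: [0.5217, -0.3309, 0.1247]
ee_rot: [3.141, -0.001, 0.178]
contact_force: [-2.2, 1.5, 1.6]
grip_width: 0.245
grip_force: 50.9
```

Seated. Release, rise clear, and check.

{"fn": "play_rows", "kwargs": {
  "moves": [
    [[0,0,0,0,-0.4],[0,0,0,0,-0.2],[0,0,0,0,0],[0,0,0,0,0.1],[0,0,0,0,0.1],[0,0,-0.01,0,0.1],[0,0,-0.03,0,0.1],[0,0,-0.04,0,0.1],[0,0,-0.04,0,0.1],[0,0,-0.02,0,0.1],[0,0,0,0,0.1],[0,0,0,0,0.1]]
  ]
}}

```text
clock: 68.15
ee_pos: [0.5216, -0.3308, 0.2646]
ee_rot: [3.141, -0.001, 0.178]
contact_force: [0.5, -0.1, -0.6]
grip_width: 0.546
grip_force: 0.0
```

```bash
python3 - <<'E'
from m import *
c=optics.read_camera("scene"); cv2.imwrite("pics/s11.png",c["image"])
print("knob");comps(c,.128,.16,10,box=(.4,.65,-.42,-.25)); print("lever"); comps(c,.09,.112,15,box=(.56,.65,-.40,-.25)); print("bridge");comps(c,.07,.082,60,box=(.35,.7,-.42,-.25))
print("crate");comps(c,.083,.108,60,box=(.49,.62,.23,.46))
E
```

```text
knob
c [ 522.  -328.9] size [36.4 23.3] ang 11.6 mean [ 525.5 -325.3  138.8] 188
lever
c [ 584.8 -319.1] size [57.6 19.8] ang 16.8 mean [ 590.3 -315.4   98.9] 147
bridge
c [ 521.6 -334. ] size [281.5  41.7] ang 9.8 mean [ 542.7 -322.7   75.2] 802
crate
c [515.1 317.7] size [29.2 28.8] ang 1.9 mean [519.8 317.9  96.4] 329
c [502.8 400.8] size [27.8 26.5] ang 44.3 mean [505.9 400.6  91.4] 266
c [540.3 453.2] size [101.2   2. ] ang 7.6 mean [537.8 452.9  96.5] 305
c [592.1 267.2] size [29.2 25.3] ang 79.6 mean [592.7 267.5  93.3] 197
c [578.6 384.4] size [26.8 27.3] ang 29.8 mean [577.7 384.2  93.3] 205
```

View pics/s11.png

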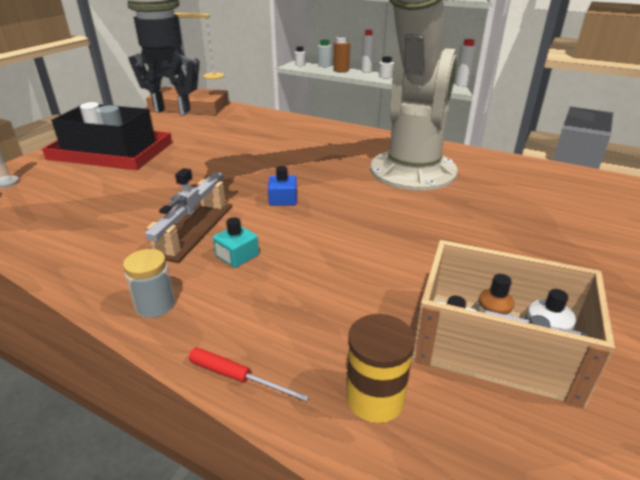

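```bash
python3 -c "from bench import ticket; print(ticket.close_job())"
```

```text
the job is handed in; nothing more can be done
None
```

The tall bottle, round jar, square bottle and can are upright in the crate; the headroom is locked at about 18 mm (estimated from the tool height) and the gauge is back in its rack; the job is handed in, and no verdict came back.

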